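# Probe a clamped sleeve through the swing guide

## Robot

A 6-joint arm with a two-finger parallel gripper is mounted at the origin on the work surface. World frame = base frame: x ahead of the robot, y to its left, z up, the work surface at z = 0. Lengths are in mm, angles in degrees, forces in N, time in s.
With the tool pointing down it reaches from about 275 to 1000 mm from the base axis. Payload 8.4 kg.
Tool frame: the origin (TCP) lies midway between the tips of the shut fingers; the grasp point (between the pads) lies 19 mm behind it (env.pinch_z is the distance from the TCP to the grasp point, in mm); y points along the fingers, x is the direction in which the jaws open and shut, and the axes are right-handed (so a half turn about y gives the same grasp; the last joint's range is limited). The gripper opens to 85 mm and grips with 20 to 120 N. Pads are 22 mm wide; open, the fingers measure 114 mm over their backs; the gripper's body (76 mm by 85 mm) begins 54 mm behind the grasp point. The pads swing forward as they close: fully open they stand 13 mm farther back than shut.
Start: joints at [70.508, 20.225, 93.587, -0, 66.188, -0.138], TCP at [207.131, 589.682, 231.281] pointing down, gripper open.
Joint ranges: [-150.9, 150.9], [-52.94, 120.26], [3.33, 152.33], [-74.26, 254.26], [0, 154.13], [-172.89, 172.89]. Speed limits (degrees/s): [127.2, 127.2, 159.86, 180, 180, 180].

## Interface

Orientations are given as [roll, pitch, yaw] about the fixed x, y, z axes, in that order (R = Rz(yaw) Ry(pitch) Rx(roll)).
In Python, from plant import env gives the robot as it stands. The module is installed in compiled form; this text tells all that it offers.
- The arm moves only by the tool jog_arm, never from a script. Its argument "targets" is a list of rows, each an object of numbers: "tx", "ty", "tz": the shift along the world's x, y, z in mm; "spin": the turn about the world's z in degrees; "grip": the opening, from 0 (shut) to 1 (fully open). In form: [{"tx": .., "ty": .., "tz": .., "spin": .., "grip": ..}, ...]. A call has 1 to 12 rows; each row is the pose to reach, as a shift and turn from the pose measured when the call began; what a row does not reach only later rows make up. A row lasts 1/12 s, in which the tool goes at most 41.7 mm and 7.16 degrees, less where a joint would pass 70% of its speed; a pose out of reach is approached as far as the arm can. A call with a gripper value outside its range is refused whole. The fingers move at their own pace and stop on an object; "grip_force" is the grip in N (left out, the last holds). Time passes only in rows, so rows that repeat a pose let the fingers close. It gives the time, the measured TCP pose, the force and the opening at its end, in the units of the state.
- env.sense(): the state, without advancing time (a new reading comes with each control period).
- env.snapshot(name): name is "scene" or "top" or "wrist"; returns the picture (384x512x3 uint8, blue, green, red); there is no depth.
- env.camera_model(name): a dict with "fx", "fy", "cx", "cy" (pixels), "T" (4x4, takes a point from camera to world coordinates). Camera axes: x right, y down, z forward; pixel columns grow to the right and rows downward; lengths in mm; the calibration is good to about 2 mm. The wrist camera is an equidistant fisheye: a pixel r from the principal point sees the ray r / f radians off the axis. A picture is of the moment at which its call begins: read the wrist's pose just before it. camera_model takes no time and is no camera call; for the wrist camera it gives the pose at the moment of the call.
- env.sign_off(): hands the job in, once; it reports no verdict.
The state is a dict: "time": time; "qpos": joint angles; "joint_velocities": joint speeds; "effort": joint torques, N m; "position": TCP position; "tcp_rot": TCP orientation; "contact_force": force on the tool from outside, world axes, zero at the start; "wrist_torque": the same for the moment, N m; "finger_gap": opening from 0.0 (shut) to 1.0 (fully open).
Only numpy, scipy, OpenCV 4.12 (cv2) and the standard library are available. Lean on these libraries where they do the work, as an engineer would, in place of code of your own. Each camera call takes 0.05 s, during which the arm holds its last target. There are 200 camera calls.

## Task

At the goods-in bench, take the ball knob of the guide fixture and set its guide plate level and swung round on its arm so that the guide hole stands centred over the clamped steel sleeve. Then take the long slim probe (the one with a dark depth ring round its stem) from the rack and lower it, upright, through the guide hole into the sleeve without touching the guide or the sleeve, until the ring is level with the top face of the guide plate. Finish while still holding the probe there in the gripper, still and centred in the hole, with the other probes and the things on the bench left where they are.

Things in the scene. Friction and masses are not known exactly. Their poses are not given: they have to be found in the camera images.
- fixture: fixed guide fixture: dark steel base plate 270 x 110 x 15 mm with a round steel post. Origin on the table at the foot of the clamped sleeve's axis (the sleeve stands upright there); its +x axis points along the base plate to the post, whose axis is 130 mm from the origin along +x; z up. The post's arm collar tops out about 135 mm above the table
- sleeve_mouth (a point): centre of the open top of the upright steel sleeve clamped on the fixture (outer diameter 64 mm, bore 44 mm, top 80 mm above the table); fixed to the fixture
- swivel (a joint): angle (rad) of the arm about the vertical post axis. 0: the arm points from the post straight back along the fixture's -x axis, guide hole directly over the sleeve. Positive: arm swung towards the fixture's +y side. Range -0.5 to 1.3; stiff by friction (about 0.2 N m), stays where it is left; no stop at 0
- tilt (a joint): angle (rad) of the guide plate about its horizontal hinge at the end of the arm. 0: plate level; positive: outer end raised. Range -0.35 to 0.9; stiff by friction (about 0.25 N m), stays where it is left; no stop at 0. Hinge line: 75 mm out from the post axis, across the arm, 114 mm above the table, at the plate's mid-thickness
- guide_hole (a point): centre of the guide hole at the top face of the guide plate. Aluminium plate 120 mm long (outwards from the hinge), 60 mm wide, 12 mm thick; through hole 26 mm diameter, its axis 55 mm out from the hinge (130 mm from the post axis); top face 120 mm above the table when level. Local x points inwards to the post, z out of the top face
- knob_center (a point): centre of the black ball knob, 24 mm diameter, on a 10 mm stem on top of the plate's outer end: 105 mm out from the hinge and 41 mm above the hinge line (35 mm above the plate's top face) when the plate is level; 180 mm from the post axis and 155 mm above the table then. Can be pinched from above at any tilt; the ball turns in the fingers
- rack: fixed wooden block 60 x 200 x 50 mm (x, y, z) with three holes 13.5 mm wide and 40 mm deep in a row along its y axis, 68 mm apart, the middle one at its centre, each holding one upright probe. Origin: centre of its underside
- probe: the long slim probe: straight steel stem 12 mm diameter, 150 mm long, topped by a black square handle 22 x 22 mm, 50 mm long, its sides parallel to the sides of the rack; 200 mm in all, about 0.12 kg. Stands in one of the rack's holes (which one varies), foot 10 mm above the table. Origin: centre of its foot (lower end), z up along the stem
- probe_mark (a point): the 6 mm wide dark depth ring round the stem of the long slim probe (its middle): point on its axis 70 mm above the foot
- probe_grip (a point): middle of the long slim probe's black handle: point on its axis 175 mm above the foot. Held here the probe hangs from the fingers and can swing askew if carried jerkily: grip it firmly and carry it smoothly
- short_probe: another probe in the rack, not wanted: same handle and stem but only 140 mm long, no depth ring. Origin: centre of its foot
- thick_probe: another probe in the rack, not wanted: 155 mm long, same handle, but its stem is 20 mm thick above a 45 mm long, 12 mm foot; no depth ring. Origin: centre of its foot
- spare_bush: bystander: loose plain steel ring, 44 mm across, 30 mm tall, on the table between rack and fixture
- carton: bystander: small loose cardboard box 90 x 60 x 50 mm
- wrench: bystander: loose steel wrench lying behind
- jar: bystander: loose closed jar, 60 mm across, 80 mm tall
- mug: bystander: white mug, 80 mm across, 90 mm tall
- small_box: bystander: loose flat cardboard box 110 x 70 x 40 mm
- tape_roll: bystander: roll of paper tape, 90 mm across, lying flat, 25 mm high

How it is judged (in metres and radians):
On the way, in this order (a step that is already met when the one before it is completed fails the run):
1. guide plate level (within 0.07 rad) and guide hole over the sleeve (swivel within 0.07 rad of 0), while the long probe is still in the rack (value of joint swivel between -0.07 and 0.07 rad and value of joint tilt between -0.07 and 0.07 rad and height (world z) of probe below 0.03 m), for 0.2 s.
2. the long slim probe is lifted clear of the rack in the gripper (height (world z) of probe above 0.06 m and contact force between the fingers and probe above 1 N), for 0.2 s.
At the end, for the whole second after the job is handed in: The program ends holding: the long probe in the fingers, upright within 0.06 rad, still, the middle of its depth ring within 8 mm of the top face of the guide plate and within 4 mm of the hole's centre, touching nothing of the fixture; guide still level and over the sleeve, each within 0.07 rad (value of joint swivel between -0.07 and 0.07 rad and value of joint tilt between -0.07 and 0.07 rad and z of probe_mark in the frame of guide_hole between -0.008 and 0.008 m and horizontal distance between probe_mark and guide_hole below 0.004 m and angle between probe's own z axis and vertical below 0.06 rad and contact force between the fingers and probe above 1 N and contact force between probe and fixture below 0.2 N and linear speed of probe below 0.02 m/s); the arm keeps its last pose, push and grip.
It fails at once if the long probe touches the guide, the sleeve or the rest of the fixture (contact force between probe and fixture above 0.5 N).
It fails at once if another probe is pulled out or knocked over (distance of any of short_probe, thick_probe from where it was at the start of the episode above 0.02 m).
It fails at once if a bystander is pushed away (more than 20 mm) (distance of any of spare_bush, carton, wrench, jar, mug, small_box, tape_roll from where it was at the start of the episode above 0.02 m).
It also fails if it takes over 67 s, if anything falls off the work surface, if the arm or the gripper's body presses on something with over 40 N, if the wrist force passes 120 N, or if a joint passes its speed limit or range.

## Working session

There is one attempt and no reset: what is moved stays moved. The work goes in short steps, Python scripts to look and compute and a tool call to move; the robot and the scene stay as the last step left them, time stands still between calls to the robot, and variables do not carry over. Pictures are saved under pics/ and viewed, about 8 in all and at most 12, crops included, and the job is handed in when it is done.

Besides the shell and the picture viewer there is one more tool, called after "Emit:" in YAML: its name, and indented under it one key for each argument. jog_arm: Moves the arm, as the interface text tells. Its arguments: {"type":"object","properties":{"targets":{"type":"array","items":{"type":"object","properties":{"tx":{"type":"number"},"ty":{"type":"number"},"tz":{"type":"number"},"spin":{"type":"number"},"grip":{"type":"number"}}}},"grip_force":{"type":"number"}},"required":["targets"]}

```bash
mkdir -p pics; cat > h.py <<'E'
import numpy as np, cv2
from plant import env
def proj(n,P):
    m=env.camera_model(n);T=np.array(m['T']);p=(np.asarray(P,float)-T[:3,3])@T[:3,:3]
    return np.array([m['fx']*p[0]/p[2]+m['cx'],m['fy']*p[1]/p[2]+m['cy']])
def ray(n,uv,m=None):
    m=m or env.camera_model(n);T=np.array(m['T'])
    a=np.array([(uv[0]-m['cx'])/m['fx'],(uv[1]-m['cy'])/m['fy']])
    if n=='wrist':
        r=np.hypot(*a);d=np.array([*(a/r*np.sin(r) if r>0 else a),np.cos(r)])
    else: d=np.array([*a,1.])
    d=T[:3,:3]@d; return T[:3,3],d/np.linalg.norm(d)
def atz(n,uv,z,m=None):
    o,d=ray(n,uv,m);return o+d*(z-o[2])/d[2]
def tri(rays):
    A=0;b=0
    for o,d in rays:
        M=np.eye(3)-np.outer(d,d);A=A+M;b=b+M@o
    return np.linalg.solve(A,b)
E
python3 - <<'E'
from h import *
s=env.sense();print(s['time'],s['position'],s['tcp_rot'],env.pinch_z)
for n in('scene','top','wrist'):
    i=env.snapshot(n);cv2.imwrite(f'pics/{n}0.png',i)
    m=env.camera_model(n);print(n,m['fx'],m['cx'],m['cy'],np.round(m['T'],3).tolist())
a=cv2.imread('pics/top0.png');cv2.imwrite('pics/top0b.png',cv2.resize(a,(800,600),interpolation=cv2.INTER_CUBIC))
a=cv2.imread('pics/scene0.png');cv2.imwrite('pics/scene0b.png',cv2.resize(a,(800,600),interpolation=cv2.INTER_CUBIC))
E
```

```text
0.0 [206.97781145 589.24392095 230.55425224] [-8.99993001e+01  7.94542175e-02  7.06453706e+01] 18.700000000000003
scene 377.1661809058852 260.8849882680775 191.77419964639358 [[0.473, 0.673, -0.569, 1157.488], [0.881, -0.367, 0.299, -308.683], [-0.007, -0.642, -0.766, 970.329], [0.0, 0.0, 0.0, 1.0]]
top 484.69246302457265 249.64174974751074 199.25573015008234 [[-0.02, -0.982, 0.186, 215.181], [-1.0, 0.021, 0.004, 9.624], [-0.007, -0.186, -0.983, 1788.645], [0.0, 0.0, 0.0, 1.0]]
wrist 297.3186396354542 252.94851243962694 190.3057979439633 [[0.332, 0.9, 0.283, 135.042], [0.943, -0.316, -0.101, 615.151], [-0.001, 0.301, -0.954, 373.188], [0.0, 0.0, 0.0, 1.0]]
```

View pics/top0b.png

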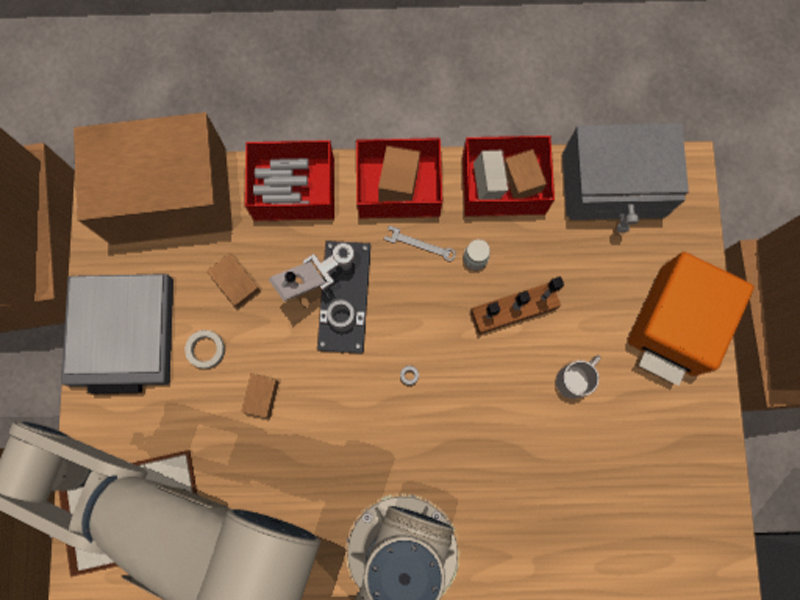

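View pics/scene0b.png

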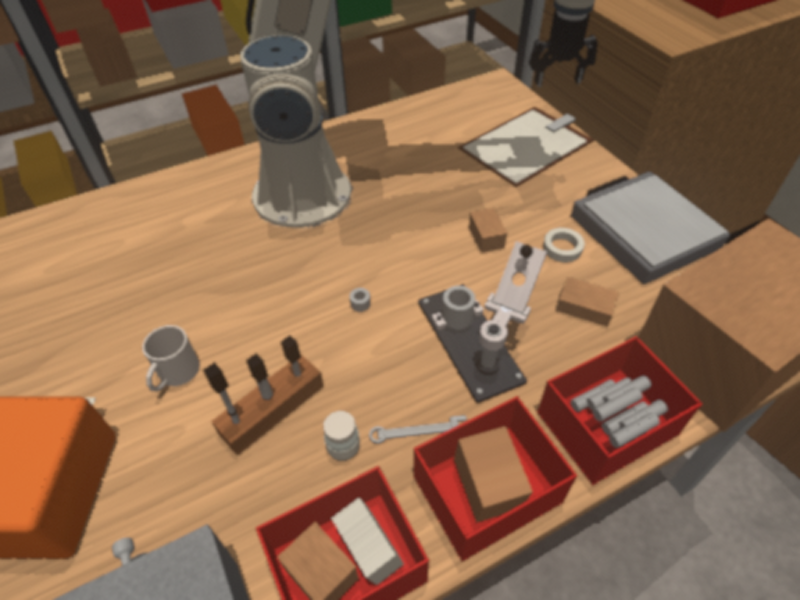

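The top view shows the fixture at about (343,295), its arm swung to the left, with the knob at (291,277). The rack is at about (517,307). The tallest probe looks like the rightmost one in this view, which is the leftmost in the scene view. I'll enlarge crops to measure.

```bash
python3 - <<'E'
import cv2,numpy as np
t=cv2.imread('pics/top0.png');s=cv2.imread('pics/scene0.png')
def c(i,x,y,k,w,h):
    o=cv2.resize(i[y:y+h//k,x:x+w//k],(w,h),interpolation=cv2.INTER_CUBIC)
    for j in range(0,w,k*10): cv2.putText(o,str(x+j//k),(j,8),0,.3,(0,255,255));cv2.line(o,(j,9),(j,13),(0,255,255))
    for j in range(k*10,h,k*10): cv2.putText(o,str(y+j//k),(0,j+3),0,.3,(0,255,255))
    return o
A=np.hstack([c(t,170,148,5,400,300),c(t,296,172,5,400,300)])
B=np.hstack([c(s,268,150,4,400,300),c(s,126,212,4,400,300)])
cv2.imwrite('pics/comp.png',np.vstack([A,B]))
E
```

```text
(no output)
```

View pics/comp.png

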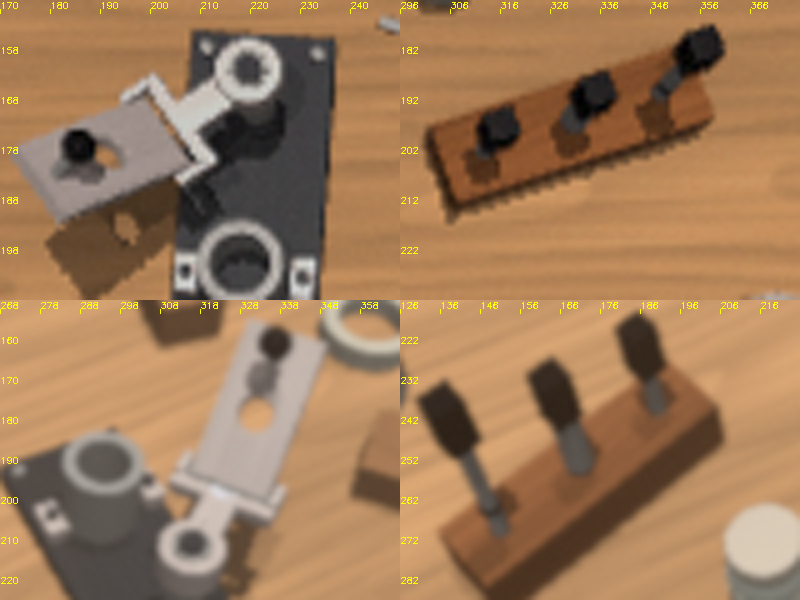

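```bash
python3 - <<'E'
from h import *
np.set_printoptions(precision=1,suppress=True)
P={'collar':((219.6,162),(316,211.5),135),'sleeve':((218,200.6),(293.5,190.5),80),'knob':((185.8,177.4),(336.7,161),None),
'probe_top':((356.4,181),(134.7,234.5),210)}
for k,(a,b,z) in P.items():
    print(k,tri([ray('top',a),ray('scene',b)]),z and (atz('top',a,z),atz('scene',b,z)))
for n,u in (('p1',(314.5,205)),('p2',(330,199.5)),('p3',(347.5,192))): print(n,'stem at rack top',atz('top',u,50))
# rack corners top face
for u in ((302,197.5),(307.5,212.5),(359,195.5)): print(atz('top',u,50))
E
```

```text
collar [667.7 120.8 126. ] (array([664.5, 118.9, 135. ]), array([673.4, 117.6, 135. ]))
sleeve [537.7 130.6  76.3] (array([536.5, 129.4,  80. ]), array([540.6, 129.8,  80. ]))
knob [594.5 229.  208.5] None
probe_top [ 568.2 -341.7  212.5] (array([ 568.8, -341.6,  210. ]), array([ 566.1, -342.4,  210. ]))
p1 stem at rack top [ 518.5 -219.6   50. ]
p2 stem at rack top [ 537.7 -277.    50. ]
p3 stem at rack top [ 564.2 -342.3   50. ]
[ 547.2 -175.3   50. ]
[ 491.4 -193.    50. ]
[ 550.3 -383.4   50. ]
```

Emit:
jog_arm:
  targets:
    - {"tz": 40}
    - {"tx": 30,"ty": -28,"tz": 70,"spin": -5}
    - {"tx": 60,"ty": -56,"tz": 80,"spin": -10}
    - {"tx": 387,"ty": -360,"tz": 80,"spin": -37}
    - {"tx": 387,"ty": -360,"tz": 80,"spin": -37}
    - {"tx": 387,"ty": -360,"tz": 80,"spin": -37}
    - {"tx": 387,"ty": -360,"tz": 80,"spin": -37}
    - {"tx": 387,"ty": -360,"tz": 80,"spin": -37}
    - {"tx": 387,"ty": -360,"tz": 80,"spin": -37}
    - {"tx": 387,"ty": -360,"tz": 80,"spin": -37}
    - {"tx": 387,"ty": -360,"tz": 80,"spin": -37}
    - {"tx": 387,"ty": -360,"tz": 80,"spin": -37,"grip": 0.6}
  grip_force: 40

```text
validation failed for argument at $.ta...
```

Emit:
jog_arm:
  targets:
    - {"tx": 0,"ty": 0,"tz": 40,"spin": 0,"grip": 1}
    - {"tx": 30,"ty": -28,"tz": 70,"spin": -5,"grip": 0.6}
    - {"tx": 60,"ty": -56,"tz": 80,"spin": -10,"grip": 0.6}
    - {"tx": 387,"ty": -360,"tz": 80,"spin": -37,"grip": 0.6}
    - {"tx": 387,"ty": -360,"tz": 80,"spin": -37,"grip": 0.6}
    - {"tx": 387,"ty": -360,"tz": 80,"spin": -37,"grip": 0.6}
    - {"tx": 387,"ty": -360,"tz": 80,"spin": -37,"grip": 0.6}
    - {"tx": 387,"ty": -360,"tz": 80,"spin": -37,"grip": 0.6}
    - {"tx": 387,"ty": -360,"tz": 80,"spin": -37,"grip": 0.6}
    - {"tx": 387,"ty": -360,"tz": 80,"spin": -37,"grip": 0.6}
    - {"tx": 387,"ty": -360,"tz": 80,"spin": -37,"grip": 0.6}
    - {"tx": 387,"ty": -360,"tz": 80,"spin": -37,"grip": 0.6}
  grip_force: 40

```text
time: 1.15
position: [536.4, 282.2, 310.1]
tcp_rot: [-90.0, 0.1, 33.6]
contact_force: [1.1, 1.1, -0.5]
finger_gap: 0.602
```

Emit:
jog_arm:
  targets:
    - {"tx": 30,"ty": -27,"tz": 0,"spin": 0,"grip": 0.6}
    - {"tx": 58,"ty": -53,"tz": 0,"spin": 0,"grip": 0.6}
    - {"tx": 58,"ty": -53,"tz": 0,"spin": 0,"grip": 0.6}
    - {"tx": 58,"ty": -53,"tz": 0,"spin": 0,"grip": 0.6}
    - {"tx": 58,"ty": -53,"tz": 0,"spin": 0,"grip": 0.6}

```text
time: 1.57
position: [593.9, 229.1, 309.6]
tcp_rot: [-90.0, 0.1, 33.6]
contact_force: [-0.1, -0.3, -0.2]
finger_gap: 0.601
```

```bash
python3 - <<'E'
from h import *
s=env.sense();print(s['time'],s['position'],s['tcp_rot'])
i=env.snapshot('wrist');cv2.imwrite('pics/w1.png',i)
cv2.imwrite('pics/w1b.png',cv2.resize(i,(800,600),interpolation=cv2.INTER_CUBIC))
m=env.camera_model('wrist');import pickle;pickle.dump(m,open('w1.pkl','wb'))
E
```

```text
1.5667 [593.93332892 229.13253371 309.61597783] [-89.95347378   0.13066966  33.59648372]
```

View pics/w1b.png

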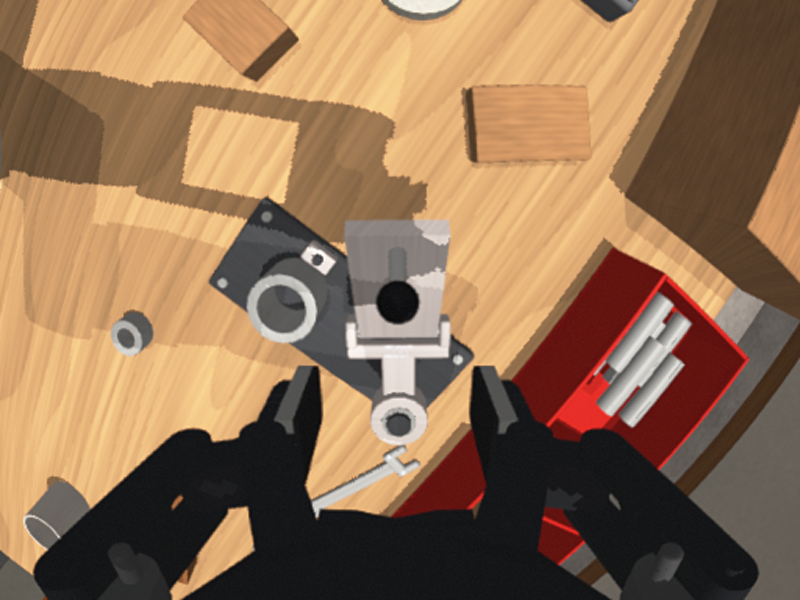

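```bash
python3 - <<'E'
from h import *
import pickle
np.set_printoptions(precision=1,suppress=True)
m=pickle.load(open('w1.pkl','rb'))
f=lambda u,v:((u+.5)*.64-.5,(v+.5)*.64-.5)
k=f(398,302)
K=tri([ray('wrist',k,m),ray('top',(185.8,177.4)),ray('scene',(336.7,161))])
print('knob',K,[atz('wrist',k,z,m) for z in(205,210)], np.array([185.8,177.4])-proj('top',K),np.array([336.7,161])-proj('scene',K))
c=atz('wrist',f(399,419),135,m);s=atz('wrist',f(282,307),80,m);print('post',c,'sleeve',s,np.linalg.norm((c-s)[:2]))
E
```

```text
knob [595.2 228.7 209.2] [array([597.1, 227.5, 205. ]), array([596.1, 228.9, 210. ])] [0.3 0.5] [ 0.4 -0.1]
post [665.3 127.3 135. ] sleeve [539.2 134.6  80. ] 126.33464689725241
```

Knob at about (595.5, 229, 209), and all three views agree. Its tilt is about 0.63 and its swivel about 0.9. I'll descend and pinch.

Emit:
jog_arm:
  targets:
    - {"tx": 1.5,"ty": 0,"tz": -35,"spin": 0,"grip": 0.6}
    - {"tx": 1.5,"ty": 0,"tz": -70,"spin": 0,"grip": 0.6}
    - {"tx": 1.5,"ty": 0,"tz": -100,"spin": 0,"grip": 0.6}
    - {"tx": 1.5,"ty": 0,"tz": -119,"spin": 0,"grip": 0.6}
    - {"tx": 1.5,"ty": 0,"tz": -119,"spin": 0,"grip": 0.6}
    - {"tx": 1.5,"ty": 0,"tz": -119,"spin": 0,"grip": 0.2}
    - {"tx": 1.5,"ty": 0,"tz": -119,"spin": 0,"grip": 0.2}
    - {"tx": 1.5,"ty": 0,"tz": -119,"spin": 0,"grip": 0.2}
    - {"tx": 1.5,"ty": 0,"tz": -119,"spin": 0,"grip": 0.2}
    - {"tx": 1.5,"ty": 0,"tz": -119,"spin": 0,"grip": 0.2}
  grip_force: 40

```text
time: 2.45
position: [595.7, 230.8, 192.9]
tcp_rot: [-89.9, -0.1, 33.7]
contact_force: [-3.0, 5.0, 7.3]
finger_gap: 0.256
```

```bash
python3 - <<'E'
from h import *
np.set_printoptions(precision=1,suppress=True)
for a,b in (((208.4,154.4),(204.6,208)),((237,156),(234,208))):
    d=atz('top',a,15)-atz('top',b,15);print(np.degrees(np.arctan2(d[1],d[0])))
P=np.array([667.5,121]);yaw=np.radians(-5)
s=env.sense()['position']
def kn(sw,t):
    a=yaw+np.pi-sw;r=75+105*np.cos(t)-41*np.sin(t)
    return np.array([*(P+r*np.array([np.cos(a),np.sin(a)])),114+105*np.sin(t)+41*np.cos(t)])
from scipy.optimize import least_squares
q=least_squares(lambda q:kn(*q)-[595.5,229,209],[.9,.6]).x;print(q,kn(*q))
for i in range(1,25):
    f=i/24;print(i,kn(*(q*(1-f)))-kn(*q),np.degrees(q[0]*f))
E
```

```text
-4.138817842504585
-4.0387156673698685
[0.9 0.7] [594.7 230.3 211.6]
1 [-5.6 -0.6 -1.6] 2.137913854199662
2 [-11.3  -1.5  -3.3] 4.275827708399324
3 [-16.9  -2.7  -5.1] 6.413741562598985
4 [-22.6  -4.2  -6.9] 8.551655416798647
5 [-28.2  -6.   -8.9] 10.689569270998309
6 [-33.8  -8.2 -10.9] 12.82748312519797
7 [-39.3 -10.6 -12.9] 14.965396979397632
8 [-44.7 -13.4 -15. ] 17.103310833597295
9 [-50.  -16.4 -17.2] 19.241224687796958
10 [-55.2 -19.8 -19.5] 21.379138541996618
11 [-60.3 -23.5 -21.8] 23.51705239619628
12 [-65.2 -27.4 -24.2] 25.65496625039594
13 [-70.  -31.7 -26.6] 27.792880104595604
14 [-74.5 -36.2 -29.1] 29.930793958795263
15 [-78.9 -41.  -31.6] 32.06870781299492
16 [-83.  -46.  -34.2] 34.20662166719459
17 [-86.9 -51.2 -36.9] 36.344535521394256
18 [-90.5 -56.7 -39.6] 38.482449375593916
19 [-93.9 -62.4 -42.3] 40.62036322979357
20 [-97.  -68.3 -45.1] 42.758277083993235
21 [-99.8 -74.4 -47.9] 44.8961909381929
22 [-102.4  -80.7  -50.8] 47.03410479239256
23 [-104.6  -87.   -53.7] 49.17201864659222
24 [-106.5  -93.6  -56.6] 51.30993250079188
```

Emit:
jog_arm:
  targets:
    - {"tx": -5.6,"ty": -0.6,"tz": -1.6,"spin": 2.1,"grip": 0.2}
    - {"tx": -11.3,"ty": -1.5,"tz": -3.3,"spin": 4.3,"grip": 0.2}
    - {"tx": -17,"ty": -2.7,"tz": -5.1,"spin": 6.4,"grip": 0.2}
    - {"tx": -22.6,"ty": -4.2,"tz": -7,"spin": 8.5,"grip": 0.2}
    - {"tx": -28.2,"ty": -6,"tz": -9,"spin": 10.7,"grip": 0.2}
    - {"tx": -33.8,"ty": -8.2,"tz": -11,"spin": 12.8,"grip": 0.2}
    - {"tx": -39.3,"ty": -10.6,"tz": -13,"spin": 15,"grip": 0.2}
    - {"tx": -44.7,"ty": -13.4,"tz": -15,"spin": 17,"grip": 0.2}
    - {"tx": -50,"ty": -16.4,"tz": -17,"spin": 19.2,"grip": 0.2}
    - {"tx": -55,"ty": -20,"tz": -19.5,"spin": 21.4,"grip": 0.2}
    - {"tx": -60,"ty": -23.5,"tz": -22,"spin": 23.5,"grip": 0.2}
    - {"tx": -65,"ty": -27.5,"tz": -24,"spin": 25.7,"grip": 0.2}

```text
time: 3.45
position: [531.9, 203.8, 170.5]
tcp_rot: [-90.1, -0.2, 59.5]
contact_force: [0.9, 1.3, 5.1]
finger_gap: 0.252
```

Emit:
jog_arm:
  targets:
    - {"tx": -5,"ty": -4.3,"tz": -2.4,"spin": 2.1,"grip": 0.2}
    - {"tx": -9.5,"ty": -8.8,"tz": -4.9,"spin": 4.3,"grip": 0.2}
    - {"tx": -14,"ty": -13.6,"tz": -7.4,"spin": 6.4,"grip": 0.2}
    - {"tx": -18,"ty": -18.6,"tz": -10,"spin": 8.5,"grip": 0.2}
    - {"tx": -22,"ty": -24,"tz": -12.7,"spin": 10.7,"grip": 0.2}
    - {"tx": -26,"ty": -30,"tz": -15.4,"spin": 12.8,"grip": 0.2}
    - {"tx": -30,"ty": -36,"tz": -18,"spin": 15,"grip": 0.2}
    - {"tx": -34,"ty": -42,"tz": -21,"spin": 17,"grip": 0.2}
    - {"tx": -37,"ty": -48,"tz": -24,"spin": 19.2,"grip": 0.2}
    - {"tx": -40,"ty": -55,"tz": -27,"spin": 21.4,"grip": 0.2}
    - {"tx": -43,"ty": -62,"tz": -30,"spin": 23.5,"grip": 0.2}
    - {"tx": -44,"ty": -69,"tz": -32,"spin": 25.7,"grip": 0.2}

```text
time: 4.45
position: [488.9, 134.8, 139.7]
tcp_rot: [-90.2, -0.3, 85.3]
contact_force: [-2.4, 1.7, 4.6]
finger_gap: 0.255
```

Emit:
jog_arm:
  targets:
    - {"tx": 0,"ty": 0,"tz": 0,"spin": 0,"grip": 0.2}
    - {"tx": 0,"ty": 0,"tz": 0,"spin": 0,"grip": 0.2}

```text
time: 4.62
position: [489.0, 134.4, 140.2]
tcp_rot: [-90.3, -0.3, 85.2]
contact_force: [-1.7, -1.7, 0.8]
finger_gap: 0.251
```

```bash
python3 - <<'E'
from h import *
import pickle
s=env.sense();print(s['time'],s['position'],s['tcp_rot'],s['contact_force'])
m=env.camera_model('wrist');pickle.dump(m,open('w2.pkl','wb'))
w=env.snapshot('wrist');t=env.snapshot('top');c=env.snapshot('scene')
for n,i in(('w2',w),('t2',t),('s2',c)):cv2.imwrite(f'pics/{n}.png',i)
def cr(i,x,y,k,w,h):
    o=cv2.resize(i[y:y+h//k,x:x+w//k],(w,h),interpolation=cv2.INTER_CUBIC)
    for j in range(0,w,k*10): cv2.putText(o,str(x+j//k),(j,8),0,.3,(0,0,255));cv2.line(o,(j,9),(j,13),(0,0,255))
    for j in range(k*10,h,k*10): cv2.putText(o,str(y+j//k),(0,j+3),0,.3,(0,0,255))
    return o
A=np.hstack([cr(t,180,150,5,400,300),cr(c,255,160,5,400,300)])
cv2.imwrite('pics/c2.png',np.vstack([A,np.hstack([cr(w,160,130,4,800,300)])]))
E
```

```text
4.6167 [488.99650214 134.40308003 140.18983197] [-90.26827828  -0.29010626  85.19235194] [-1.65697568 -1.71889776  0.77539515]
```

View pics/c2.png

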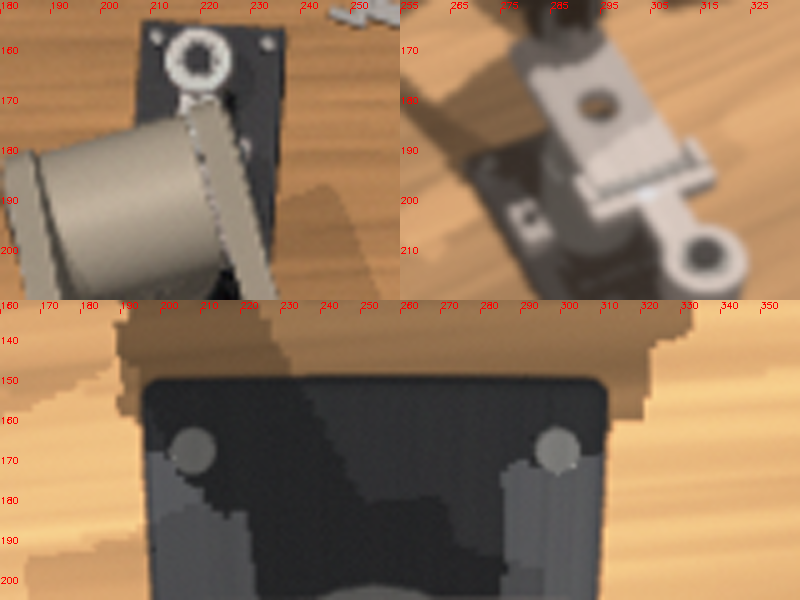

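Emit:
jog_arm:
  targets:
    - {"tx": 0,"ty": 0,"tz": 0,"spin": 0,"grip": 0.6}
    - {"tx": 0,"ty": 0,"tz": 0,"spin": 0,"grip": 0.6}
    - {"tx": 0,"ty": 0,"tz": 0,"spin": 0,"grip": 0.6}
    - {"tx": 0,"ty": 0,"tz": 0,"spin": 0,"grip": 0.6}
    - {"tx": 0,"ty": 0,"tz": 20,"spin": 0,"grip": 0.6}
    - {"tx": 0,"ty": 0,"tz": 50,"spin": 0,"grip": 0.6}
    - {"tx": 20,"ty": 0,"tz": 80,"spin": 0,"grip": 0.6}
    - {"tx": 50,"ty": -3,"tz": 110,"spin": 0,"grip": 0.6}
    - {"tx": 50,"ty": -3,"tz": 110,"spin": 0,"grip": 0.6}
    - {"tx": 50,"ty": -3,"tz": 110,"spin": 0,"grip": 0.6}
    - {"tx": 50,"ty": -3,"tz": 110,"spin": 0,"grip": 0.6}
    - {"tx": 50,"ty": -3,"tz": 110,"spin": 0,"grip": 0.6}

```text
time: 5.77
position: [537.5, 131.7, 248.6]
tcp_rot: [-90.1, -0.3, 85.2]
contact_force: [-1.1, -0.6, 0.3]
finger_gap: 0.599
```

```bash
python3 - <<'E'
from h import *
import pickle
s=env.sense();print(s['time'],s['position'],s['tcp_rot'],s['contact_force'])
m=env.camera_model('wrist');pickle.dump(m,open('w3.pkl','wb'));print(np.round(m['T'],3).tolist())
w=env.snapshot('wrist');cv2.imwrite('pics/w3.png',w)
t=env.snapshot('top');c=env.snapshot('scene')
cv2.imwrite('pics/t3.png',t);cv2.imwrite('pics/s3.png',c)
o=cv2.resize(w[60:285,110:410],(800,600),interpolation=cv2.INTER_CUBIC)
cv2.imwrite('pics/c3.png',o)
E
```

```text
5.7667 [537.52043073 131.70889555 248.58570903] [-90.09945012  -0.25087258  85.22803561] [-1.06665848 -0.55108314  0.33477987]
[[0.083, 0.95, 0.302, 461.112], [0.997, -0.081, -0.021, 137.685], [0.004, 0.302, -0.953, 390.909], [0.0, 0.0, 0.0, 1.0]]
```

View pics/c3.png

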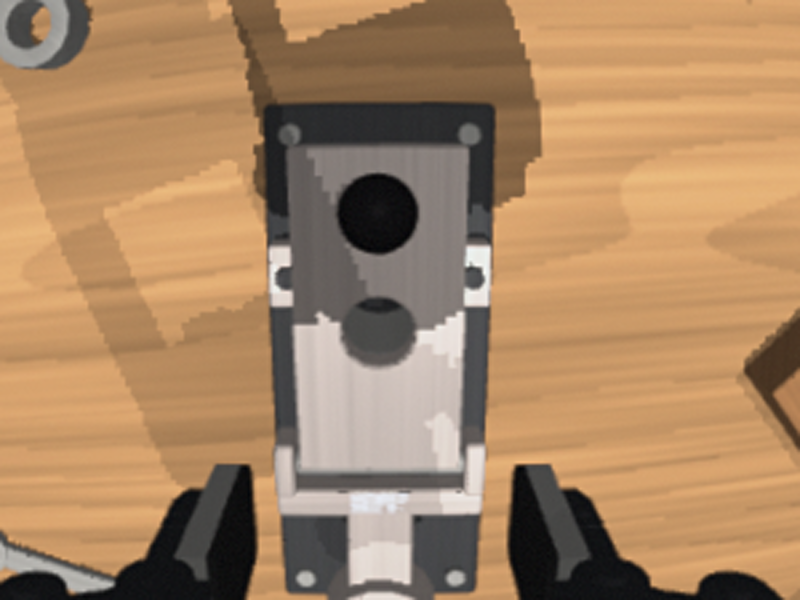

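Composite c3: plate outer corners (287,146) and (468,146), hole centre (379,332), knob (377.5,213), base outer corners (265,104) and (494,104). I'll fit the whole fixture model to these.

```bash
cat > fit.py <<'E'
from h import *
import pickle
from scipy.optimize import least_squares
from scipy.spatial.transform import Rotation as Ro
np.set_printoptions(precision=3,suppress=True)
m=pickle.load(open('w3.pkl','rb'));T=np.array(m['T'])
def wproj(P,c):
    R=T[:3,:3]@Ro.from_rotvec(c[3:]).as_matrix();p=(P-T[:3,3]-c[:3])@R
    r=np.hypot(p[0],p[1]);th=np.arctan2(r,p[2]);return np.array([m['cx'],m['cy']])+m['fx']*th*p[:2]/r
f=lambda u,v:np.array([110+(u+.5)*.375-.5,60+(v+.5)*.375-.5])
def pts(q):
    x,y,yaw,sw,t,b,e=q[:7]
    F=lambda p:np.array([x+p[0]*np.cos(yaw)-p[1]*np.sin(yaw),y+p[0]*np.sin(yaw)+p[1]*np.cos(yaw),p[2]])
    def A(a,l,h): # out from hinge, lateral(+y), above hinge
        r=75+a*np.cos(t)-h*np.sin(t);z=114+a*np.sin(t)+h*np.cos(t)
        return F([130-r*np.cos(sw)+l*np.sin(sw), r*np.sin(sw)+l*np.cos(sw), z])
    return F,A
def res(q):
    F,A=pts(q);c=q[7:13];o=[]
    W=[(A(120,-30,6),287,146),(A(120,30,6),468,146),(A(e,-30,6),298,470),(A(e,30,6),464,470),(A(55,0,6),379,332),(A(105,0,41),377.5,213),
       (F([b,-55,15]),265,104),(F([b,55,15]),494,104),(F([b+270,-55,15]),285,592),(F([b+270,55,15]),475,592)]
    for P,u,v in W:o.append((wproj(P,c)-f(u,v))/.5)
    S=[('scene',A(55,0,6),294.8,181),('scene',F([130,0,135]),316,211.2),('top',F([130,0,135]),219.6,162),('top',F([0,0,80]),218,200.6),('scene',F([0,0,80]),293.5,190.5)]
    for n,P,u,v in S:o.append((proj(n,P)-[u,v])/1.)
    o.append(c[:3]/2);o.append(c[3:]/.005);return np.concatenate(o)
def cov(r): return np.sqrt(np.diag(np.linalg.inv(r.jac.T@r.jac)))
E
python3 - <<'E'
from fit import *
r=least_squares(res,[538,131,-.08,0,0,-70,0]+[0]*6);print(r.x);print(cov(r));print(r.fun[:30].reshape(-1,2).tolist())
F,A=pts(r.x);print('sleeve',F([0,0,80]),'hole',A(55,0,6),'knob',A(105,0,41))
E
```

```text
Traceback (most recent call last):
  File "fit.py", line 20, in res
    W=[(A(120,-30,6),287,146),(A(120,30,6),468,146),(A(e,-30,6),298,470),(A(e,30,6),464,470),(A(55,0,6),379,332),(A(105,0,41),377.5,213),
                                                       ^
NameError: name 'e' is not defined
```

```bash
sed -i 's/F,A=pts(q);c=q\[7:13\]/F,A=pts(q);b,e=q[5:7];c=q[7:13]/' fit.py; python3 - <<'E'
from fit import *
r=least_squares(res,[538,131,-.08,0,0,-70,0]+[0]*6,x_scale='jac');print(r.x);print(cov(r));print(r.fun[:30].reshape(-1,2).round(1).tolist())
F,A=pts(r.x);print('sleeve',F([0,0,80]),'hole',A(55,0,6),'knob',A(105,0,41))
E
```

```text
[539.428 130.687  -0.084  -0.004   0.077 -79.076  -2.065  -0.141  -0.878
   1.067  -0.003  -0.      0.001]
[1.303 1.306 0.005 0.003 0.011 0.761 0.691 1.42  1.43  1.049 0.004 0.003
 0.005]
[[-0.1, 1.0], [0.6, 0.2], [2.7, 0.2], [-4.5, -0.5], [-0.1, -1.1], [0.4, -0.2], [-1.5, -0.5], [1.8, -0.7], [0.2, 1.2], [0.5, 0.8], [-0.4, -0.2], [-0.2, -1.1], [-0.3, -1.2], [-0.4, -0.8], [0.1, -0.4]]
sleeve [539.428 130.687  80.   ] hole [540.005 130.119 124.196] knob [492.983 133.869 162.924]
```

```bash
python3 - <<'E'
import cv2,numpy as np
w=cv2.imread('pics/w3.png');s=cv2.imread('pics/s3.png')
def cr(i,x,y,k,w,h):
    o=cv2.resize(i[y:y+h//k,x:x+w//k],(w,h),interpolation=cv2.INTER_CUBIC)
    for j in range(0,w,k*10): cv2.putText(o,str(x+j//k),(j,8),0,.3,(0,0,255));cv2.line(o,(j,9),(j,13),(0,0,255))
    for j in range(k*10,h,k*10): cv2.putText(o,str(y+j//k),(0,j+3),0,.3,(0,0,255))
    return o
cv2.imwrite('pics/c4.png',np.hstack([cr(w,205,108,5,450,600),cr(s,262,140,4,350,600)]))
E
```

```text
(no output)
```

View pics/c4.png

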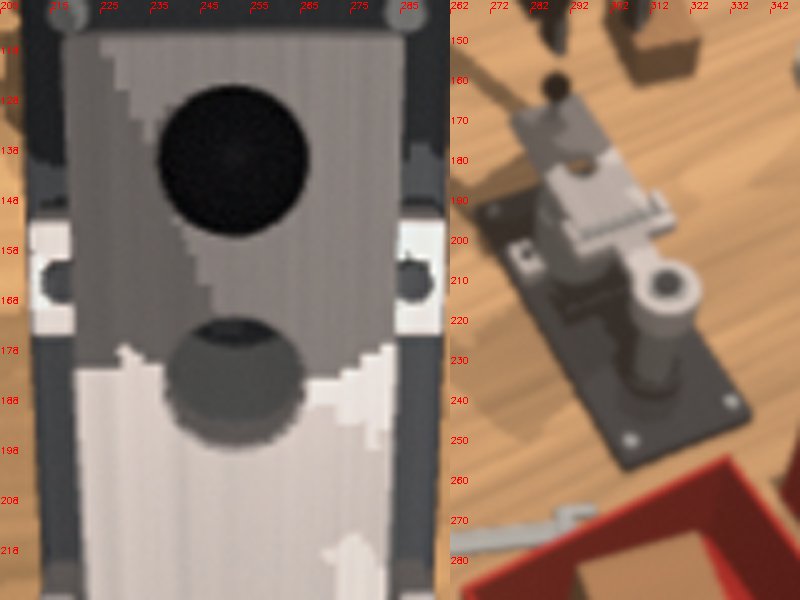

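```bash
cat > fit2.py <<'E'
from fit import *
ms=env.camera_model('scene')
def sproj(P,c):
    Tt=np.array(ms['T']);R=Tt[:3,:3]@Ro.from_rotvec(c[3:]).as_matrix();p=(P-Tt[:3,3]-c[:3])@R
    return np.array([ms['fx']*p[0]/p[2]+ms['cx'],ms['fy']*p[1]/p[2]+ms['cy']])
g=lambda u,v:np.array([205+(u+.5)/5-.5,108+(v+.5)/5-.5])
def res2(q):
    F,A=pts(q);b=q[5];i,j=q[6],q[7];c=q[8:14];d=q[14:20];o=[]
    B=lambda s,k:F([b+(i if s<0 else 270-i),k*j,16])
    W=[(A(120,-30,6),g(63,36)),(A(120,30,6),g(403,36)),(A(55,0,6),g(235,384)),(A(105,0,41),g(233,160)),
       (F([b,-55,15]),f(265,104)),(F([b,55,15]),f(494,104)),
       (B(-1,-1),f(290,134)),(B(-1,1),f(469,134)),(B(1,-1),f(306,579)),(B(1,1),f(456,578))]
    # side-edge points: only lateral
    for a,l,u,v in((30,-30,82,450),(30,30,391,450),(5,-30,88,590),(5,30,386,590)):
        p0=wproj(A(a,l,6),c);p1=wproj(A(a-5,l,6),c);t=g(u,v);x=p0[0]+(p1[0]-p0[0])*(t[1]-p0[1])/(p1[1]-p0[1]);o.append([(x-t[0])/.5])
    for P,uv in W:o.append((wproj(P,c)-uv)/.4)
    S=[(A(55,0,6),295.2,181,.8),(F([130,0,135]),316.2,211,.6),(F([0,0,80]),293.5,190.5,1),(A(105,0,41),288.75,161.75,.4),(A(120,-30,6),276.5,168.8,.7),
       (B(-1,-1),272.5,192.5,.5),(B(1,-1),307.75,250,.5),(B(1,1),332.5,240.5,.5)]
    for P,u,v,s in S:o.append((sproj(P,d)-[u-.4,v-.4])/s)
    for P,u,v in((F([130,0,135]),219.5,161.9),(F([0,0,80]),217.9,200.5)):o.append((proj('top',P)-[u,v])/.8)
    for k in(c,d):o+= [k[:3]/2,k[3:]/.004]
    return np.concatenate(o)
E
python3 - <<'E'
from fit2 import *
r=least_squares(res2,[538,131,-.08,0,0,-70,15,40]+[0]*12,x_scale='jac');print(r.x);print(cov(r)[:5]);print(r.fun[:4].round(1),r.fun[4:-12].reshape(-1,2).round(1).tolist(),r.cost)
F,A=pts(r.x);print('sleeve',F([0,0,80]),'hole',A(55,0,6),'knob',A(105,0,41))
E
```

```text
[536.841 130.783  -0.08   -0.003   0.074 -79.873  14.239  42.177  -0.557
  -0.561   1.11    0.006  -0.001  -0.001  -0.132  -0.468   0.808   0.
  -0.001   0.001]
[1.448 1.468 0.004 0.002 0.008]
[-1.1  0.6 -0.4  0.4] [[-0.1, 1.3], [0.3, 0.2], [0.2, -0.5], [0.1, -0.6], [-2.1, 0.8], [2.0, 0.2], [-0.1, -0.1], [0.1, -0.5], [0.2, -0.9], [-0.4, -0.4], [-0.2, -0.2], [0.6, -1.8], [0.7, -0.3], [-0.4, -0.5], [0.4, -0.5], [0.3, 0.7], [-0.8, 1.5], [-0.2, 0.5], [-0.4, -0.5], [-0.3, 0.0]] 13.940598408653337
sleeve [536.841 130.783  80.   ] hole [537.402 130.305 124.067] knob [490.279 133.94  162.683]
```

The fit gives swivel ≈ 0 and tilt ≈ +0.074, so the plate is slightly high. I'll push the knob top down with shut fingertips. A level plate puts the knob top at z=167, and the touch also gives me its current height.

Emit:
jog_arm:
  targets:
    - {"tx": -24,"ty": 1,"tz": -10,"spin": 0,"grip": 0}
    - {"tx": -47,"ty": 2,"tz": -20,"spin": 0,"grip": 0}
    - {"tx": -47,"ty": 2,"tz": -40,"spin": 0,"grip": 0}
    - {"tx": -47,"ty": 2,"tz": -55,"spin": 0,"grip": 0}
    - {"tx": -47,"ty": 2,"tz": -64,"spin": 0,"grip": 0}
    - {"tx": -47,"ty": 2,"tz": -64,"spin": 0,"grip": 0}
    - {"tx": -47,"ty": 2,"tz": -64,"spin": 0,"grip": 0}
    - {"tx": -47,"ty": 2,"tz": -64,"spin": 0,"grip": 0}

```text
time: 6.58
position: [491.5, 134.0, 185.6]
tcp_rot: [-90.2, -0.3, 85.2]
contact_force: [-0.2, -1.0, -0.4]
finger_gap: 0.002
```

Emit:
jog_arm:
  targets:
    - {"tx": 0,"ty": 0,"tz": -3,"spin": 0,"grip": 0}
    - {"tx": 0,"ty": 0,"tz": -6,"spin": 0,"grip": 0}
    - {"tx": 0,"ty": 0,"tz": -6,"spin": 0,"grip": 0}

```text
time: 6.83
position: [491.5, 133.9, 179.4]
tcp_rot: [-90.2, -0.3, 85.2]
contact_force: [-1.0, -0.6, -0.9]
finger_gap: -0.004
```

Emit:
jog_arm:
  targets:
    - {"tx": 0,"ty": 0,"tz": -1.5,"spin": 0,"grip": 0}
    - {"tx": 0,"ty": 0,"tz": -1.5,"spin": 0,"grip": 0}

```text
time: 7.0
position: [491.4, 133.9, 177.8]
tcp_rot: [-90.2, -0.3, 85.2]
contact_force: [-1.1, 0.0, 1.2]
finger_gap: -0.004
```

Emit:
jog_arm:
  targets:
    - {"tx": 0,"ty": 0,"tz": -1.5,"spin": 0,"grip": 0}
    - {"tx": 0,"ty": 0,"tz": -1.5,"spin": 0,"grip": 0}

```text
time: 7.17
position: [491.3, 133.9, 176.0]
tcp_rot: [-90.2, -0.3, 85.2]
contact_force: [-0.1, 0.5, 0.2]
finger_gap: 0.0
```

Emit:
jog_arm:
  targets:
    - {"tx": 0,"ty": 0,"tz": -1.5,"spin": 0,"grip": 0}
    - {"tx": 0,"ty": 0,"tz": -1.5,"spin": 0,"grip": 0}

```text
time: 7.33
position: [491.2, 133.8, 174.3]
tcp_rot: [-90.1, -0.3, 85.2]
contact_force: [-0.2, 0.2, -0.5]
finger_gap: 0.002
```

Emit:
jog_arm:
  targets:
    - {"tx": 0,"ty": 0,"tz": -1.5,"spin": 0,"grip": 0}
    - {"tx": 0,"ty": 0,"tz": -1.5,"spin": 0,"grip": 0}

```text
time: 7.5
position: [490.9, 133.8, 172.6]
tcp_rot: [-90.1, -0.3, 85.2]
contact_force: [-1.1, 1.3, 0.9]
finger_gap: 0.0
```

Emit:
jog_arm:
  targets:
    - {"tx": 0,"ty": 0,"tz": -1.5,"spin": 0,"grip": 0}
    - {"tx": 0,"ty": 0,"tz": -1.5,"spin": 0,"grip": 0}

```text
time: 7.67
position: [490.7, 133.9, 170.9]
tcp_rot: [-90.1, -0.3, 85.2]
contact_force: [-2.1, 0.1, 2.0]
finger_gap: 0.004
```

Emit:
jog_arm:
  targets:
    - {"tx": 0,"ty": 0,"tz": -1.5,"spin": 0,"grip": 0}
    - {"tx": 0,"ty": 0,"tz": -1.5,"spin": 0,"grip": 0}

```text
time: 7.83
position: [490.4, 133.9, 169.2]
tcp_rot: [-90.1, -0.3, 85.2]
contact_force: [-0.9, -0.5, 2.0]
finger_gap: 0.002
```

Emit:
jog_arm:
  targets:
    - {"tx": 0,"ty": 0,"tz": -1.5,"spin": 0,"grip": 0}
    - {"tx": 0,"ty": 0,"tz": -1.5,"spin": 0,"grip": 0}

```text
time: 8.0
position: [490.3, 133.8, 167.4]
tcp_rot: [-90.0, -0.3, 85.2]
contact_force: [-1.5, -0.4, 1.7]
finger_gap: 0.005
```

Emit:
jog_arm:
  targets:
    - {"tx": 0,"ty": 0,"tz": 15,"spin": 0,"grip": 0}
    - {"tx": 0,"ty": 0,"tz": 40,"spin": 0,"grip": 0.5}
    - {"tx": 20,"ty": -1,"tz": 70,"spin": 0,"grip": 0.8}
    - {"tx": 47,"ty": -2,"tz": 82,"spin": 0,"grip": 1}
    - {"tx": 47,"ty": -2,"tz": 82,"spin": 0,"grip": 1}
    - {"tx": 47,"ty": -2,"tz": 82,"spin": 0,"grip": 1}
    - {"tx": 47,"ty": -2,"tz": 82,"spin": 0,"grip": 1}

```text
time: 8.58
position: [536.4, 131.6, 248.4]
tcp_rot: [-89.9, -0.2, 85.2]
contact_force: [-1.0, -1.0, -0.9]
finger_gap: 0.85
```

```bash
python3 - <<'E'
from h import *
import pickle
s=env.sense();print(s['time'],s['position'],s['tcp_rot'],s['contact_force'])
m=env.camera_model('wrist');pickle.dump(m,open('w5.pkl','wb'))
w=env.snapshot('wrist');cv2.imwrite('pics/w5.png',w);s=env.snapshot('scene');cv2.imwrite('pics/s5.png',s);cv2.imwrite('pics/t5.png',env.snapshot('top'))
def cr(i,x,y,k,w,h):
    o=cv2.resize(i[y:y+h//k,x:x+w//k],(w,h),interpolation=cv2.INTER_CUBIC)
    for j in range(0,w,k*10): cv2.putText(o,str(x+j//k),(j,8),0,.3,(0,0,255));cv2.line(o,(j,9),(j,13),(0,0,255))
    for j in range(k*10,h,k*10): cv2.putText(o,str(y+j//k),(0,j+3),0,.3,(0,0,255))
    return o
cv2.imwrite('pics/c5.png',np.hstack([cr(w,205,95,5,450,600),cr(s,262,140,4,350,600)]))
E
```

```text
8.5833 [536.41795806 131.60298529 248.38630973] [-89.94543162  -0.22066077  85.20562727] [-0.98434649 -0.95992923 -0.88096416]
```

View pics/c5.png

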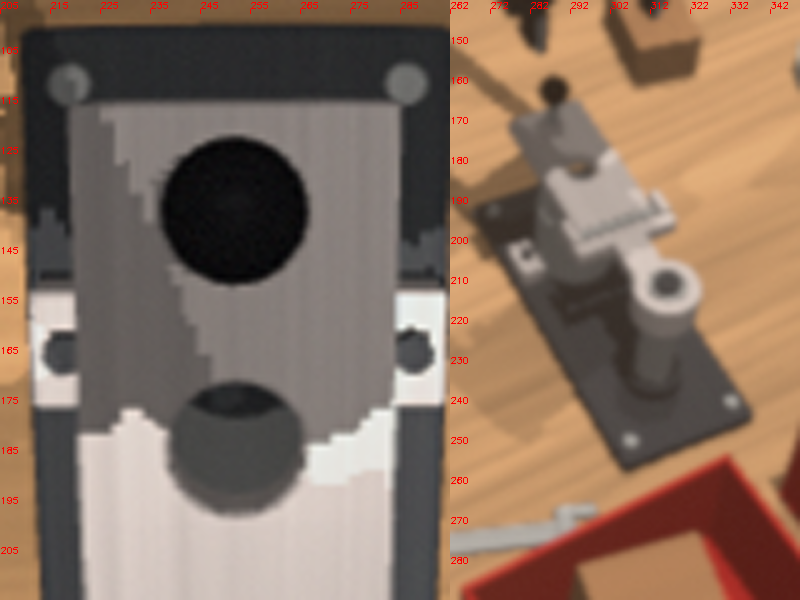

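```bash
cat > fit3.py <<'E'
import fit
from fit2 import *
fit.m=m5=pickle.load(open('w5.pkl','rb'));fit.T=np.array(m5['T'])
g5=lambda u,v:np.array([205+(u+.5)/5-.5,95+(v+.5)/5-.5])
def res3(q):
    F,A=pts(q);b=q[5];i,j=q[6],q[7];c=q[8:14];d=q[14:20];o=[]
    B=lambda s,k:F([b+(i if s<0 else 270-i),k*j,16])
    W=[(A(120,-30,6),g5(66.5,102)),(A(120,30,6),g5(401,102)),(A(55,0,6),g5(236.5,449)),(A(105,0,41),g5(234,211)),(B(-1,-1),g5(69,85)),(B(-1,1),g5(407,85))]
    for a,l,u,v in((30,-30,83,590),(30,30,391,590)):
        p0=wproj(A(a,l,6),c);p1=wproj(A(a-5,l,6),c);t=g5(u,v);x=p0[0]+(p1[0]-p0[0])*(t[1]-p0[1])/(p1[1]-p0[1]);o.append([(x-t[0])/.5])
    for P,uv in W:o.append((wproj(P,c)-uv)/.4)
    S=[(F([130,0,135]),316.2,211,.6),(F([0,0,80]),293.5,190.5,1),(A(105,0,41),287.75,162.75,.4),(A(120,-30,6),276.5,170.8,.7),
       (B(-1,-1),272.5,192.5,.5),(B(1,-1),307.75,250,.5),(B(1,1),332.5,240.5,.5)]
    for P,u,v,s in S:o.append((sproj(P,d)-[u-.4,v-.4])/s)
    for P,u,v in((F([130,0,135]),219.5,161.9),(F([0,0,80]),217.9,200.5)):o.append((proj('top',P)-[u,v])/.8)
    o.append((q[5:8]-[-79.9,14.2,42.2])/1)
    for k in(c,d):o+= [k[:3]/2,k[3:]/.004]
    return np.concatenate(o)
E
python3 - <<'E'
from fit3 import *
r=least_squares(res3,[538,131,-.08,0,0,-80,14,42]+[0]*12,x_scale='jac');print(r.x);print(cov(r)[:5],r.cost,r.fun.round(1))
F,A=pts(r.x);print('sleeve',F([0,0,80]),'hole',A(55,0,6),'knob',A(105,0,41))
E
```

```text
[537.27  130.749  -0.08   -0.004   0.013 -79.654  15.14   42.123  -0.854
  -0.706  -1.199   0.002  -0.     -0.002  -0.239  -0.293   0.675   0.
  -0.001   0.003]
[1.473 1.502 0.004 0.003 0.009] 7.841729269732365 [ 0.3 -0.1  0.1  1.1  0.  -0.  -0.2 -0.  -0.1 -0.6  0.1 -0.1 -0.2 -0.5
  0.5 -1.7  0.6 -0.3  0.4 -0.6 -0.1 -1.   0.4  1.3 -1.1  1.3 -0.5  0.3
 -0.4 -0.7 -0.3 -0.1  0.2  0.9 -0.1 -0.4 -0.4 -0.6  0.6 -0.1 -0.5 -0.1
 -0.1  0.3  0.1 -0.3  0.6]
sleeve [537.27  130.749  80.   ] hole [537.312 130.235 120.706] knob [487.91  134.01  156.345]
```

Tilt now fits to 0.013 and swivel to -0.004, which agrees with the touch. I'll go to the probe next, with the jaws along the rack's x axis at about 17.4°.

Emit:
jog_arm:
  targets:
    - {"tx": 0,"ty": -10,"tz": 30,"spin": -5,"grip": 1}
    - {"tx": 5,"ty": -40,"tz": 50,"spin": -10,"grip": 1}
    - {"tx": 31,"ty": -474,"tz": 60,"spin": -68,"grip": 1}
    - {"tx": 31,"ty": -474,"tz": 60,"spin": -68,"grip": 1}
    - {"tx": 31,"ty": -474,"tz": 60,"spin": -68,"grip": 1}
    - {"tx": 31,"ty": -474,"tz": 60,"spin": -68,"grip": 1}
    - {"tx": 31,"ty": -474,"tz": 60,"spin": -68,"grip": 1}
    - {"tx": 31,"ty": -474,"tz": 60,"spin": -68,"grip": 1}
    - {"tx": 31,"ty": -474,"tz": 60,"spin": -68,"grip": 1}
    - {"tx": 31,"ty": -474,"tz": 60,"spin": -68,"grip": 1}
    - {"tx": 31,"ty": -474,"tz": 60,"spin": -68,"grip": 1}
    - {"tx": 31,"ty": -474,"tz": 60,"spin": -68,"grip": 1}

```text
time: 9.73
position: [565.1, -325.7, 307.3]
tcp_rot: [-89.9, -0.2, 17.2]
contact_force: [0.6, -0.1, 0.0]
finger_gap: 0.999
```

Emit:
jog_arm:
  targets:
    - {"tx": 2,"ty": -16,"tz": 0,"spin": 0,"grip": 1}
    - {"tx": 2,"ty": -16,"tz": 0,"spin": 0,"grip": 1}
    - {"tx": 2,"ty": -16,"tz": 0,"spin": 0,"grip": 1}
    - {"tx": 2,"ty": -16,"tz": 0,"spin": 0,"grip": 1}

```text
time: 10.07
position: [566.8, -340.3, 306.7]
tcp_rot: [-89.8, -0.1, 17.2]
contact_force: [0.0, -0.1, -0.2]
finger_gap: 1.001
```

```bash
python3 - <<'E'
from h import *
import pickle
s=env.sense();print(s['time'],s['position'],s['tcp_rot'],s['qpos'])
m=env.camera_model('wrist');pickle.dump(m,open('w6.pkl','wb'))
w=env.snapshot('wrist');cv2.imwrite('pics/w6.png',w)
cv2.imwrite('pics/c6.png',cv2.resize(w[80:305,110:410],(800,600),interpolation=cv2.INTER_CUBIC))
E
```

```text
10.0667 [ 566.77619529 -340.31616708  306.69455016] [-89.78910619  -0.14393669  17.16923404] [-31.24074395  20.23540642  83.92483873   0.25533276  75.90207601
 -48.47257159]
```

View pics/c6.png

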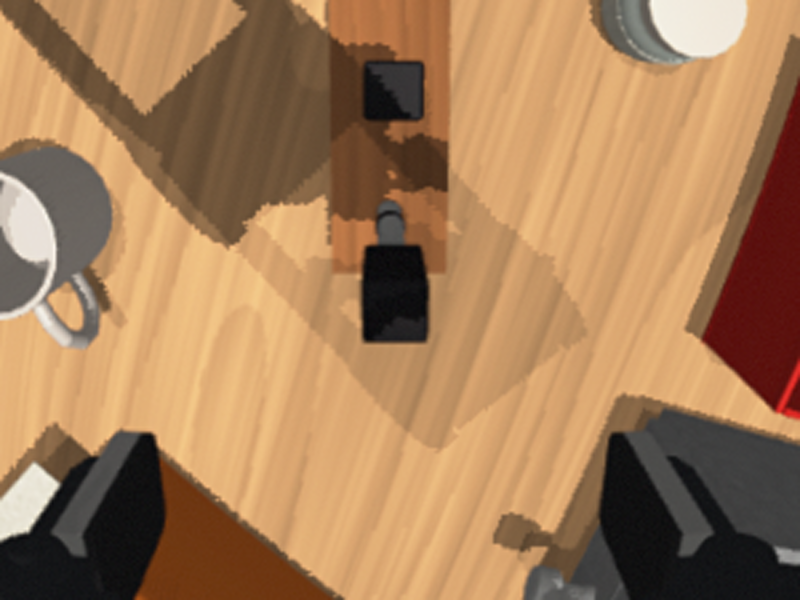

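```bash
python3 - <<'E'
from h import *
import pickle
np.set_printoptions(precision=1,suppress=True)
m=pickle.load(open('w6.pkl','rb'))
f=lambda u,v:(110+(u+.5)*.375-.5,80+(v+.5)*.375-.5)
for n,p,z in(('top',(395,315),210),('tc1',(362,342),210),('tc2',(428,342),210),('tc3',(362,287),210),('ring',(390,218),80),('rackL',(331,272),50),('rackR',(446,272),50),('mid top',(393,91),165)):print(n,atz('wrist',f(*p),z,m))
E
```

```text
top [ 572.9 -343.5  210. ]
tc1 [ 565.5 -355.5  210. ]
tc2 [ 585.9 -349.2  210. ]
tc3 [ 560.2 -337.7  210. ]
ring [ 571.5 -339.2   80. ]
rackL [ 552.8 -381.7   50. ]
rackR [ 610.4 -363.9   50. ]
mid top [ 552.5 -278.1  165. ]
```

Emit:
jog_arm:
  targets:
    - {"tx": 3,"ty": -1.5,"tz": -30,"spin": 0,"grip": 1}
    - {"tx": 3,"ty": -1.5,"tz": -60,"spin": 0,"grip": 1}
    - {"tx": 3,"ty": -1.5,"tz": -90,"spin": 0,"grip": 1}
    - {"tx": 3,"ty": -1.5,"tz": -115,"spin": 0,"grip": 1}
    - {"tx": 3,"ty": -1.5,"tz": -133,"spin": 0,"grip": 1}
    - {"tx": 3,"ty": -1.5,"tz": -140,"spin": 0,"grip": 0.45}
    - {"tx": 3,"ty": -1.5,"tz": -140,"spin": 0,"grip": 0.45}
    - {"tx": 3,"ty": -1.5,"tz": -140,"spin": 0,"grip": 0.45}
    - {"tx": 3,"ty": -1.5,"tz": -140,"spin": 0,"grip": 0.45}
    - {"tx": 3,"ty": -1.5,"tz": -140,"spin": 0,"grip": 0.45}
    - {"tx": 3,"ty": -1.5,"tz": -140,"spin": 0,"grip": 0.45}

```text
time: 11.03
position: [570.6, -341.8, 168.4]
tcp_rot: [-89.9, -0.2, 17.2]
contact_force: [-0.8, 0.2, -0.3]
finger_gap: 0.447
```

```bash
python3 - <<'E'
from h import *
s=env.sense();print(s['time'],s['position'],s['tcp_rot'],s['contact_force'])
w=env.snapshot('wrist');cv2.imwrite('pics/w7.png',w)
cv2.imwrite('pics/c7.png',cv2.resize(w[100:325,110:410],(800,600),interpolation=cv2.INTER_CUBIC))
E
```

```text
11.0333 [ 570.63690339 -341.8255768   168.44475711] [-89.90984708  -0.24096812  17.22093993] [-0.76850211  0.23655038 -0.30156175]
```

View pics/c7.png

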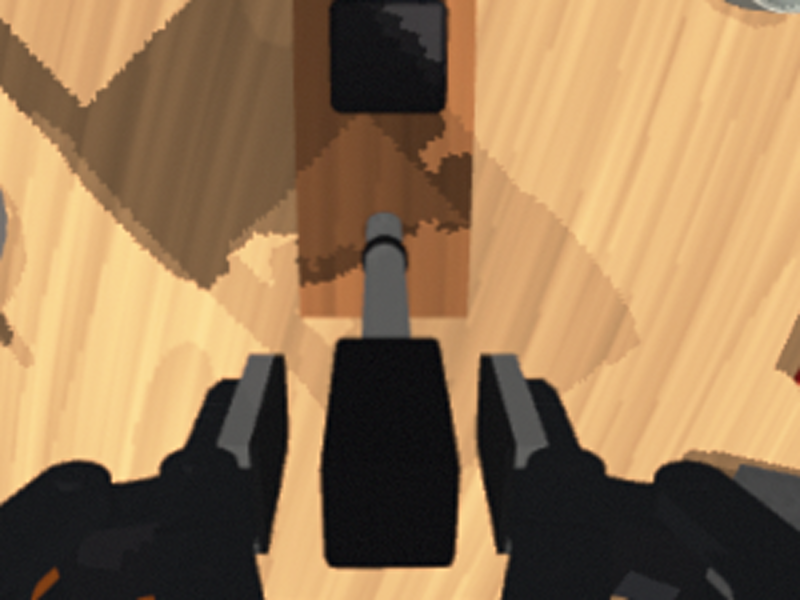

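Emit:
jog_arm:
  targets:
    - {"tx": 1,"ty": 0.3,"tz": -2,"spin": 0,"grip": 0.45}
    - {"tx": 1,"ty": 0.3,"tz": -2,"spin": 0,"grip": 0.15}
    - {"tx": 1,"ty": 0.3,"tz": -2,"spin": 0,"grip": 0.15}
    - {"tx": 1,"ty": 0.3,"tz": -2,"spin": 0,"grip": 0.15}
    - {"tx": 1,"ty": 0.3,"tz": -2,"spin": 0,"grip": 0.15}
    - {"tx": 1,"ty": 0.3,"tz": -2,"spin": 0,"grip": 0.15}
    - {"tx": 1,"ty": 0.3,"tz": -2,"spin": 0,"grip": 0.15}
  grip_force: 90

```text
time: 11.67
position: [571.6, -341.6, 166.4]
tcp_rot: [-89.9, -0.2, 17.2]
contact_force: [0.4, 0.2, 4.1]
finger_gap: 0.243
```

Emit:
jog_arm:
  targets:
    - {"tx": 0,"ty": 0,"tz": 3,"spin": 0,"grip": 0.15}
    - {"tx": 0,"ty": 0,"tz": 8,"spin": 0,"grip": 0.15}
    - {"tx": 0,"ty": 0,"tz": 16,"spin": 0,"grip": 0.15}
    - {"tx": 0,"ty": 0,"tz": 26,"spin": 0,"grip": 0.15}
    - {"tx": 0,"ty": 0,"tz": 38,"spin": 0,"grip": 0.15}
    - {"tx": 0,"ty": 0,"tz": 52,"spin": 0,"grip": 0.15}
    - {"tx": 0,"ty": 0,"tz": 68,"spin": 0,"grip": 0.15}
    - {"tx": 0,"ty": 0,"tz": 84,"spin": 0,"grip": 0.15}
    - {"tx": 0,"ty": 0,"tz": 98,"spin": 0,"grip": 0.15}
    - {"tx": 0,"ty": 0,"tz": 108,"spin": 0,"grip": 0.15}
    - {"tx": 0,"ty": 0,"tz": 114,"spin": 0,"grip": 0.15}
    - {"tx": 0,"ty": 0,"tz": 116,"spin": 0,"grip": 0.15}

```text
time: 12.67
position: [572.0, -341.8, 284.1]
tcp_rot: [-90.0, -0.3, 17.2]
contact_force: [0.2, -0.3, -0.3]
finger_gap: 0.248
```

Emit:
jog_arm:
  targets:
    - {"tx": 0,"ty": 0,"tz": 3,"spin": 0,"grip": 0.15}
    - {"tx": 0,"ty": 0,"tz": 10,"spin": 0,"grip": 0.15}
    - {"tx": 0,"ty": 3,"tz": 20,"spin": 0,"grip": 0.15}
    - {"tx": -1,"ty": 9,"tz": 30,"spin": 0,"grip": 0.15}
    - {"tx": -2,"ty": 18,"tz": 36,"spin": 0,"grip": 0.15}
    - {"tx": -3,"ty": 30,"tz": 39,"spin": 0,"grip": 0.15}
    - {"tx": -4,"ty": 45,"tz": 40,"spin": 0,"grip": 0.15}
    - {"tx": -5,"ty": 61,"tz": 40,"spin": 0,"grip": 0.15}
    - {"tx": -6,"ty": 77,"tz": 40,"spin": 0,"grip": 0.15}
    - {"tx": -7,"ty": 93,"tz": 40,"spin": 0,"grip": 0.15}
    - {"tx": -8,"ty": 109,"tz": 40,"spin": 0,"grip": 0.15}
    - {"tx": -9,"ty": 125,"tz": 40,"spin": 0,"grip": 0.15}

```text
time: 13.67
position: [562.7, -214.9, 323.9]
tcp_rot: [-90.0, -0.3, 17.2]
contact_force: [-0.9, 0.3, -1.2]
finger_gap: 0.245
```

Emit:
jog_arm:
  targets:
    - {"tx": -1,"ty": 16,"tz": 0,"spin": 0,"grip": 0.15}
    - {"tx": -2,"ty": 32,"tz": 0,"spin": 0,"grip": 0.15}
    - {"tx": -3,"ty": 48,"tz": 0,"spin": 0,"grip": 0.15}
    - {"tx": -4,"ty": 64,"tz": 0,"spin": 0,"grip": 0.15}
    - {"tx": -6,"ty": 80,"tz": 0,"spin": 0,"grip": 0.15}
    - {"tx": -7,"ty": 96,"tz": 0,"spin": 0,"grip": 0.15}
    - {"tx": -8,"ty": 112,"tz": 0,"spin": 0,"grip": 0.15}
    - {"tx": -9,"ty": 128,"tz": 0,"spin": 0,"grip": 0.15}
    - {"tx": -10,"ty": 144,"tz": 0,"spin": 0,"grip": 0.15}
    - {"tx": -11,"ty": 160,"tz": 0,"spin": 0,"grip": 0.15}
    - {"tx": -12,"ty": 176,"tz": 0,"spin": 0,"grip": 0.15}
    - {"tx": -13,"ty": 192,"tz": 0,"spin": 0,"grip": 0.15}

```text
time: 14.67
position: [549.2, -21.2, 323.9]
tcp_rot: [-90.0, -0.3, 17.3]
contact_force: [-0.0, -0.1, -1.4]
finger_gap: 0.248
```

Emit:
jog_arm:
  targets:
    - {"tx": -1,"ty": 16,"tz": 0,"spin": 0,"grip": 0.15}
    - {"tx": -2,"ty": 32,"tz": 0,"spin": 0,"grip": 0.15}
    - {"tx": -3,"ty": 48,"tz": 0,"spin": 0,"grip": 0.15}
    - {"tx": -4,"ty": 64,"tz": 0,"spin": 0,"grip": 0.15}
    - {"tx": -5,"ty": 80,"tz": 0,"spin": 0,"grip": 0.15}
    - {"tx": -6,"ty": 96,"tz": 0,"spin": 0,"grip": 0.15}
    - {"tx": -8,"ty": 110,"tz": 0,"spin": 0,"grip": 0.15}
    - {"tx": -9,"ty": 122,"tz": 0,"spin": 0,"grip": 0.15}
    - {"tx": -10,"ty": 133,"tz": 0,"spin": 0,"grip": 0.15}
    - {"tx": -11,"ty": 142,"tz": 0,"spin": 0,"grip": 0.15}
    - {"tx": -12,"ty": 148,"tz": 0,"spin": 0,"grip": 0.15}
    - {"tx": -12,"ty": 151,"tz": 0,"spin": 0,"grip": 0.15}

```text
time: 15.67
position: [537.0, 130.6, 323.8]
tcp_rot: [-90.0, -0.3, 17.3]
contact_force: [-0.8, -0.3, -1.0]
finger_gap: 0.245
```

Emit:
jog_arm:
  targets:
    - {"tx": 0,"ty": 1,"tz": 0,"spin": 0,"grip": 0.15}
    - {"tx": 0,"ty": 1,"tz": 0,"spin": 0,"grip": 0.15}
    - {"tx": 0,"ty": 1,"tz": 0,"spin": 0,"grip": 0.15}
    - {"tx": 0,"ty": 1,"tz": 0,"spin": 0,"grip": 0.15}

```text
time: 16.0
position: [537.0, 131.2, 323.8]
tcp_rot: [-90.0, -0.3, 17.3]
contact_force: [-0.2, -0.1, -2.0]
finger_gap: 0.246
```

Emit:
jog_arm:
  targets:
    - {"tx": 0,"ty": 0,"tz": -4,"spin": 0,"grip": 0.15}
    - {"tx": 0,"ty": 0,"tz": -12,"spin": 0,"grip": 0.15}
    - {"tx": 0,"ty": 0,"tz": -22,"spin": 0,"grip": 0.15}
    - {"tx": 0,"ty": 0,"tz": -30,"spin": 0,"grip": 0.15}
    - {"tx": 0,"ty": 0,"tz": -35,"spin": 0,"grip": 0.15}
    - {"tx": 0,"ty": 0,"tz": -37,"spin": 0,"grip": 0.15}
    - {"tx": 0,"ty": 0,"tz": -37,"spin": 0,"grip": 0.15}
    - {"tx": 0,"ty": 0,"tz": -37,"spin": 0,"grip": 0.15}

```text
time: 16.67
position: [537.1, 131.2, 286.8]
tcp_rot: [-90.0, -0.3, 17.3]
contact_force: [-0.1, 0.0, -2.1]
finger_gap: 0.25
```

```bash
cat > look.py <<'E'
from h import *
import pickle,sys
n=sys.argv[1];wx,wy,sx,sy=map(int,sys.argv[2:6])
s=env.sense();print(s['time'],s['position'],s['tcp_rot'],s['contact_force'])
m=env.camera_model('wrist');pickle.dump(m,open(f'w{n}.pkl','wb'))
w=env.snapshot('wrist');s=env.snapshot('scene')
cv2.imwrite(f'pics/w{n}.png',w);cv2.imwrite(f'pics/s{n}.png',s)
def cr(i,x,y,k,w,h):
    o=cv2.resize(i[y:y+h//k,x:x+w//k],(w,h),interpolation=cv2.INTER_CUBIC)
    for j in range(0,w,k*10): cv2.putText(o,str(x+j//k),(j,8),0,.3,(0,0,255));cv2.line(o,(j,9),(j,13),(0,0,255))
    for j in range(k*10,h,k*10): cv2.putText(o,str(y+j//k),(0,j+3),0,.3,(0,0,255))
    return o
cv2.imwrite(f'pics/c{n}.png',np.hstack([cr(w,wx,wy,4,400,600),cr(s,sx,sy,6,400,600)]))
E
python3 look.py 8 200 100 262 110
```

```text
16.6667 [537.14401179 131.21393117 286.83259476] [-89.98230348  -0.28955887  17.26070338] [-0.07507847  0.01788484 -2.09516116]
```

View pics/c8.png

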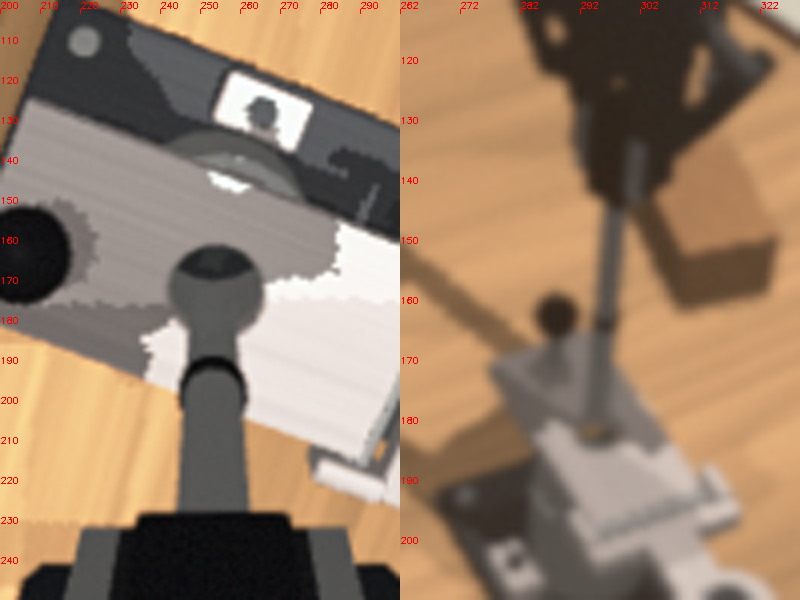

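```bash
python3 - <<'E'
import fit
from fit3 import *
np.set_printoptions(precision=1,suppress=True)
r=least_squares(res3,[538,131,-.08,0,0,-80,14,42]+[0]*12,x_scale='jac');c=r.x[8:14];d=r.x[14:20]
F,A=pts(r.x)
fit.m=m8=pickle.load(open('w8.pkl','rb'));fit.T=np.array(m8['T'])
cw=lambda p:(p-[200,100]+.5)*4-.5
cs=lambda p:(p-[262,110]+.5)*6-.5+[400,0]
for z in(129.5,164,199.5,224):
    P=np.array([537.1,131.2,z]);print('z',z,'scene',cs(sproj(P,0*d)),cs(sproj(P,d)),'wrist',cw(wproj(P,c*0)),cw(wproj(P,c)))
H=A(55,0,6);print('hole',cs(sproj(H,d)),cw(wproj(H,c*0)),cw(wproj(H,c)))
K=A(105,0,41);print('knob',cs(sproj(K,d)),cw(wproj(K,c*0)),cw(wproj(K,c)))
for a in(0,90,180,270):
    Q=A(55+13*np.cos(np.radians(a)),13*np.sin(np.radians(a)),6);print(a,cs(sproj(Q,d)),cw(wproj(Q,c)))
E
```

```text
z 129.5 scene [596.1 415.7] [599.  416.8] wrist [208.2 298.1] [212.8 300.3]
z 164 scene [600.4 368.3] [603.1 369.5] wrist [208.3 335. ] [213.3 337.4]
z 199.5 scene [605.  317.2] [607.7 318.3] wrist [208.5 383.5] [213.9 386.1]
z 224 scene [608.4 280.3] [610.9 281.5] wrist [208.6 425.7] [214.5 428.5]
hole [596.5 429.5] [207.9 293.5] [212.3 295.7]
knob [555.4 315.3] [ 13.3 256.5] [ 17.3 258. ]
0 [584.7 411.7] [166.8 278.4]
90 [619.5 421.5] [230.5 251.4]
180 [608.5 447.5] [257.4 313. ]
270 [573.4 437.5] [194.5 339.3]
```

```bash
python3 - <<'E'
import fit
from fit3 import *
r=least_squares(res3,[538,131,-.08,0,0,-80,14,42]+[0]*12,x_scale='jac');d=r.x[14:20]
from scipy.optimize import brentq
a=cv2.imread('pics/s8.png').astype(int);b=cv2.imread('pics/s0b.png' if 0 else 'pics/s5.png').astype(int)
D=np.abs(a-b).sum(2)
for v in range(146,182,2):
    z=brentq(lambda z:sproj(np.array([537.1,131.2,z]),d)[1]-v,50,350)
    u=sproj(np.array([537.1,131.2,z]),d)[0]
    row=a[v,285:312].sum(1)//3
    print(v,round(z),round(u,1),row.tolist())
E
```

```text
146 264 297.7 [163, 163, 163, 164, 165, 165, 165, 165, 161, 146, 114, 86, 80, 84, 93, 85, 68, 61, 63, 66, 85, 111, 126, 128, 128, 128, 128]
148 257 297.5 [164, 165, 165, 164, 164, 164, 163, 162, 158, 140, 108, 85, 82, 95, 126, 128, 99, 71, 62, 63, 67, 86, 112, 126, 130, 129, 130]
150 249 297.3 [165, 165, 166, 167, 167, 167, 167, 167, 162, 138, 104, 84, 82, 102, 135, 144, 127, 95, 69, 63, 62, 67, 86, 112, 127, 130, 130]
152 241 297.1 [167, 167, 167, 166, 167, 167, 166, 165, 157, 131, 98, 82, 84, 104, 136, 153, 150, 130, 97, 70, 63, 62, 67, 82, 93, 95, 91]
154 234 297.0 [165, 164, 165, 163, 162, 160, 159, 158, 150, 123, 92, 81, 87, 112, 140, 153, 154, 144, 116, 83, 66, 63, 63, 67, 71, 72, 73]
156 226 296.8 [159, 157, 156, 155, 156, 156, 157, 156, 148, 120, 89, 81, 91, 116, 141, 151, 153, 150, 140, 122, 93, 70, 64, 68, 70, 71, 71]
158 218 296.6 [144, 129, 120, 125, 137, 146, 151, 151, 138, 110, 86, 83, 95, 127, 149, 156, 157, 157, 155, 143, 123, 94, 71, 68, 70, 70, 71]
160 210 296.4 [82, 55, 48, 49, 60, 88, 126, 146, 136, 108, 85, 82, 98, 132, 151, 155, 154, 154, 156, 155, 146, 130, 102
[... 747 characters left out ...]
, 91, 93, 98, 110, 117, 112, 96, 88, 89, 96, 114, 130, 146, 154, 156, 157, 159, 160, 161, 161, 159, 159, 157, 156, 156]
174 152 295.2 [103, 101, 106, 110, 112, 116, 118, 107, 93, 87, 89, 97, 111, 121, 130, 142, 155, 160, 159, 158, 157, 156, 157, 158, 159, 162, 162]
176 143 295.0 [102, 111, 116, 119, 121, 120, 117, 105, 91, 88, 91, 101, 114, 120, 123, 131, 152, 162, 161, 160, 162, 162, 162, 162, 160, 159, 157]
178 134 294.8 [95, 97, 102, 105, 112, 117, 113, 100, 89, 88, 90, 101, 113, 120, 120, 122, 128, 142, 157, 163, 160, 157, 157, 157, 159, 161, 165]
180 125 294.7 [105, 130, 144, 131, 114, 105, 98, 95, 92, 92, 90, 92, 97, 106, 116, 120, 121, 121, 125, 136, 149, 158, 166, 168, 169, 169, 168]
```

```bash
python3 - <<'E'
import fit
from fit3 import *
r=least_squares(res3,[538,131,-.08,0,0,-80,14,42]+[0]*12,x_scale='jac');c=r.x[8:14]
F,A=pts(r.x)
fit.m=m8=pickle.load(open('w8.pkl','rb'));fit.T=np.array(m8['T'])
a=cv2.imread('pics/w8.png').astype(int).sum(2)//3
print('col253 rows156-210',a[156:212,253].tolist())
n=np.array([-.297,.955,0])
for b in(0,-2):
  for z in(196.5,202.5):
    P=np.array([537.1,131.2,z])+n*(6+b);print('ring near',b,z,wproj(P,c),wproj(P,0*c))
H=A(55,0,6)
E=[wproj(A(55+13*np.cos(t),13*np.sin(t),6),c) for t in np.linspace(0,6.28,60)]
E=np.array(E);print('hole pred u',E[:,0].min(),E[:,0].max(),'v',E[:,1].min(),E[:,1].max())
for v in(168,170,172,174,176):print(v,a[v,236:272].tolist())
print('handle low edge',[a[v,253] for v in range(222,236)])
P=np.array([537.1,131.2,279.5]);print([wproj(P+n*(11+b),c) for b in(0,-2)])
E
```

```text
col253 rows156-210 [151, 152, 152, 151, 139, 88, 53, 49, 50, 52, 50, 44, 39, 47, 73, 87, 89, 89, 89, 89, 89, 88, 89, 89, 89, 89, 87, 86, 85, 85, 86, 87, 78, 24, 12, 24, 57, 87, 87, 86, 86, 86, 86, 86, 86, 86, 86, 85, 85, 86, 85, 87, 85, 85, 86, 85]
ring near 0 196.5 [253.103 187.982] [251.727 187.383]
ring near 0 202.5 [253.136 190.179] [251.734 189.569]
ring near -2 196.5 [253.099 190.327] [251.731 189.715]
ring near -2 202.5 [253.132 192.575] [251.738 191.952]
hole pred u 240.51883898212583 264.8893623284827 v 161.63648766019915 185.23879196593714
168 [149, 147, 146, 146, 147, 143, 123, 95, 84, 78, 67, 53, 42, 39, 40, 37, 37, 39, 38, 40, 38, 41, 45, 49, 61, 76, 85, 86, 96, 124, 145, 149, 149, 148, 150, 146]
170 [148, 150, 150, 151, 148, 135, 105, 86, 85, 86, 86, 87, 86, 86, 85, 81, 74, 73, 76, 82, 85, 86, 86, 85, 86, 86, 85, 84, 84, 106, 147, 175, 190, 235, 249, 228]
172 [149, 150, 150, 150, 146, 128, 100, 85, 85, 84, 86, 86, 85, 88, 89, 89, 89, 89, 87, 87, 86, 86, 87, 85, 85, 84, 85, 86, 83, 115, 202, 245, 249, 248, 247, 247]
174 [148, 148, 149, 150, 147, 131, 105, 89, 85, 84, 85, 85, 86, 89, 89, 89, 88, 89, 88, 87, 86, 86, 86, 86, 83, 85, 85, 85, 86, 117, 198, 240, 247, 241, 235, 241]
176 [125, 112, 112, 112, 114, 119, 111, 98, 90, 84, 84, 84, 88, 90, 90, 88, 88, 89, 88, 87, 85, 86, 88, 86, 85, 85, 84, 89, 97, 137, 200, 230, 233, 232, 231, 232]
handle low edge [np.int64(86), np.int64(86), np.int64(86), np.int64(86), np.int64(86), np.int64(72), np.int64(28), np.int64(10), np.int64(16), np.int64(11), np.int64(12), np.int64(14), np.int64(14), np.int64(14)]
[array([253.776, 223.533]), array([253.768, 226.868])]
```

Emit:
jog_arm:
  targets:
    - {"tx": 0.3,"ty": 1.6,"tz": 0,"spin": 0,"grip": 0.15}
    - {"tx": 0.3,"ty": 1.6,"tz": 0,"spin": 0,"grip": 0.15}
    - {"tx": 0.3,"ty": 1.6,"tz": -2,"spin": 0,"grip": 0.15}
    - {"tx": 0.3,"ty": 1.6,"tz": -6,"spin": 0,"grip": 0.15}
    - {"tx": 0.3,"ty": 1.6,"tz": -12,"spin": 0,"grip": 0.15}
    - {"tx": 0.3,"ty": 1.6,"tz": -18,"spin": 0,"grip": 0.15}
    - {"tx": 0.3,"ty": 1.6,"tz": -24,"spin": 0,"grip": 0.15}
    - {"tx": 0.3,"ty": 1.6,"tz": -30,"spin": 0,"grip": 0.15}
    - {"tx": 0.3,"ty": 1.6,"tz": -35,"spin": 0,"grip": 0.15}
    - {"tx": 0.3,"ty": 1.6,"tz": -38,"spin": 0,"grip": 0.15}
    - {"tx": 0.3,"ty": 1.6,"tz": -40,"spin": 0,"grip": 0.15}
    - {"tx": 0.3,"ty": 1.6,"tz": -40,"spin": 0,"grip": 0.15}

```text
time: 17.77
position: [537.4, 132.8, 246.7]
tcp_rot: [-90.0, -0.3, 17.3]
contact_force: [0.3, 0.7, -1.2]
finger_gap: 0.249
```

```bash
python3 look.py 9 205 125 262 120
```

```text
17.7667 [537.4367971  132.7739022  246.70740089] [-89.98521785  -0.28796119  17.25904705] [ 0.31046918  0.70112244 -1.15532199]
```

View pics/c9.png

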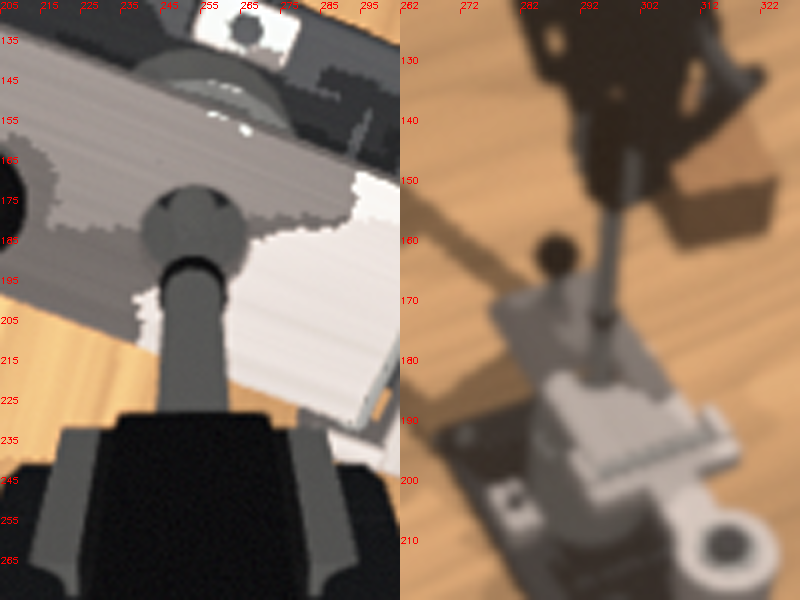

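```bash
python3 - <<'E'
import fit
from fit3 import *
r=least_squares(res3,[538,131,-.08,0,0,-80,14,42]+[0]*12,x_scale='jac');c=r.x[8:14];d=r.x[14:20]
F,A=pts(r.x)
fit.m=m9=pickle.load(open('w9.pkl','rb'));fit.T=np.array(m9['T'])
a=cv2.imread('pics/w9.png').astype(int).sum(2)//3
print('col253 rows165-200',a[166:200,253].tolist());print('col244',a[166:200,244].tolist(),'handle',a[222:234,253].tolist())
n=np.array([-.297,.955,0])
for b in(0,-2):
  print(b,[wproj(np.array([537.4,132.8,z])+n*(6+b),c)[1] for z in(157.3,163.3)],wproj(np.array([537.4,132.8,240.3])+n*(11+b),c)[1])
E=np.array([wproj(A(55+13*np.cos(t),13*np.sin(t),6),c) for t in np.linspace(0,6.28,60)]);print('hole pred u',E[:,0].min(),E[:,0].max(),'v',E[:,1].min(),E[:,1].max())
for v in(176,180,184):print(v,a[v,236:272].tolist())
s=cv2.imread('pics/s9.png').astype(int).sum(2)//3
for v in range(166,184,3):
    z=[z for z in np.arange(100,300,.5) if sproj(np.array([537.4,132.8,z]),d)[1]<v][0];print(v,z,sproj(np.array([537.4,132.8,z]),d)[0],sproj(np.array([537.3,130.2,z]),d)[0],s[v,286:306].tolist())
E
```

```text
col253 rows165-200 [152, 153, 151, 152, 143, 103, 89, 89, 88, 89, 89, 89, 90, 89, 91, 89, 88, 88, 86, 86, 87, 87, 79, 26, 13, 25, 57, 86, 87, 86, 86, 86, 86, 86]
col244 [150, 150, 151, 153, 154, 151, 149, 139, 108, 75, 75, 85, 86, 86, 85, 85, 86, 86, 86, 86, 86, 87, 86, 88, 93, 101, 103, 98, 85, 85, 112, 169, 165, 147] handle [86, 86, 87, 88, 88, 70, 22, 13, 12, 14, 14, 14]
0 [np.float64(188.29336724008584), np.float64(190.50526686864168)] 224.1788520167243
-2 [np.float64(190.64549394826298), np.float64(192.90881637307)] 227.5274270997503
hole pred u 238.13769684771069 265.8416809425493 v 172.03854960726358 198.58345295020254
176 [150, 151, 150, 148, 149, 140, 120, 95, 75, 58, 48, 71, 88, 90, 91, 90, 89, 89, 90, 89, 88, 87, 77, 59, 55, 64, 78, 93, 118, 139, 148, 149, 147, 148, 148, 148]
180 [147, 147, 146, 133, 106, 87, 84, 85, 85, 86, 86, 86, 88, 90, 90, 90, 90, 91, 88, 89, 88, 86, 88, 87, 85, 85, 85, 86, 85, 86, 98, 110, 112, 112, 113, 115]
184 [113, 112, 112, 106, 93, 85, 86, 85, 86, 87, 85, 84, 85, 88, 91, 89, 86, 86, 87, 86, 86, 85, 84, 85, 87, 85, 86, 85, 85, 86, 101, 124, 146,
[... 156 characters left out ...]
169 173.0 296.15227877057276 295.3710815344796 [86, 83, 89, 105, 117, 121, 118, 105, 88, 82, 86, 111, 142, 159, 162, 162, 160, 159, 158, 158]
172 160.0 295.8781990917645 295.10386297413766 [92, 92, 93, 98, 110, 117, 106, 84, 69, 71, 71, 81, 115, 142, 154, 157, 158, 159, 160, 161]
175 147.0 295.6090116257129 294.84141723302787 [95, 102, 111, 118, 120, 121, 115, 96, 77, 73, 81, 103, 118, 124, 131, 143, 153, 155, 156, 157]
178 134.0 295.34458654503715 294.583617571257 [94, 94, 95, 97, 102, 106, 102, 91, 86, 87, 94, 109, 118, 121, 122, 125, 140, 157, 162, 160]
181 120.5 295.0748976812307 294.3206890438089 [98, 105, 111, 110, 103, 95, 90, 86, 86, 87, 84, 89, 99, 113, 119, 120, 121, 123, 128, 142]
```

The probe is centred in the hole to about 0.5 mm in both views. The ring is at z≈160, so I'll lower another 40 mm.

Emit:
jog_arm:
  targets:
    - {"tx": 0,"ty": 0,"tz": -2,"spin": 0,"grip": 0.15}
    - {"tx": 0,"ty": 0,"tz": -6,"spin": 0,"grip": 0.15}
    - {"tx": 0,"ty": 0,"tz": -12,"spin": 0,"grip": 0.15}
    - {"tx": 0,"ty": 0,"tz": -18,"spin": 0,"grip": 0.15}
    - {"tx": 0,"ty": 0,"tz": -24,"spin": 0,"grip": 0.15}
    - {"tx": 0,"ty": 0,"tz": -30,"spin": 0,"grip": 0.15}
    - {"tx": 0,"ty": 0,"tz": -35,"spin": 0,"grip": 0.15}
    - {"tx": 0,"ty": 0,"tz": -38,"spin": 0,"grip": 0.15}
    - {"tx": 0,"ty": 0,"tz": -40,"spin": 0,"grip": 0.15}
    - {"tx": 0,"ty": 0,"tz": -40,"spin": 0,"grip": 0.15}
    - {"tx": 0,"ty": 0,"tz": -40,"spin": 0,"grip": 0.15}
    - {"tx": 0,"ty": 0,"tz": -40,"spin": 0,"grip": 0.15}

```text
time: 18.87
position: [537.9, 132.9, 207.6]
tcp_rot: [-90.0, -0.4, 17.3]
contact_force: [0.2, -0.1, -0.7]
finger_gap: 0.246
```

```bash
python3 look.py 10 205 125 262 120
```

```text
18.8667 [537.94705338 132.94570322 207.63259296] [-89.98633285  -0.3697734   17.26057209] [ 0.23439668 -0.06098873 -0.69722348]
```

Emit:
jog_arm:
  targets:
    - {"tx": -0.5,"ty": 0,"tz": -1,"spin": 0,"grip": 0.15}
    - {"tx": -0.5,"ty": 0,"tz": -1,"spin": 0,"grip": 0.15}
    - {"tx": -0.5,"ty": 0,"tz": -1,"spin": 0,"grip": 0.15}
    - {"tx": -0.5,"ty": 0,"tz": -1,"spin": 0,"grip": 0.15}

```text
time: 19.3
position: [537.4, 132.9, 206.7]
tcp_rot: [-90.0, -0.4, 17.3]
contact_force: [-0.0, 0.1, -1.8]
finger_gap: 0.242
```

```bash
python3 look.py 11 205 125 262 120; python3 - <<'E'
import fit
from fit3 import *
r=least_squares(res3,[538,131,-.08,0,0,-80,14,42]+[0]*12,x_scale='jac');c=r.x[8:14];d=r.x[14:20]
F,A=pts(r.x)
fit.m=m9=pickle.load(open('w11.pkl','rb'));fit.T=np.array(m9['T'])
a=cv2.imread('pics/w11.png').astype(int).sum(2)//3
print('col253 from 172',a[172:212,253].tolist())
n=np.array([-.297,.955,0])
for b in(0,-2):
  print(b,[wproj(np.array([537.5,132.9,z])+n*(6+b),c)[1] for z in(117,123)],wproj(np.array([537.5,132.9,200.3])+n*(11+b),c)[1])
E=np.array([wproj(A(55+13*np.cos(t),13*np.sin(t),6),c) for t in np.linspace(0,6.28,60)]);print('hole pred u',E[:,0].min(),E[:,0].max(),'v',E[:,1].min(),E[:,1].max())
for v in(192,196,200):print(v,a[v,234:274].tolist())
print('handle',a[222:234,253].tolist())
s=cv2.imread('pics/s11.png').astype(int).sum(2)//3
for v in range(172,185,2):
    print(v,s[v,286:306].tolist())
for z in(117,120,123):print(z,sproj(np.array([537.3,130.2,z]),d))
print(sproj(A(105,0,41),d));print(s[158:168,288].tolist(),s[162,280:296].tolist())
E
```

```text
19.3 [537.44353969 132.91955523 206.71540979] [-89.98783234  -0.3792288   17.25598027] [-0.00713311  0.13031093 -1.83561596]
col253 from 172 [153, 151, 151, 153, 152, 154, 154, 154, 154, 154, 142, 105, 90, 88, 89, 89, 80, 25, 12, 25, 58, 88, 89, 88, 88, 88, 87, 88, 89, 87, 88, 88, 88, 88, 88, 88, 88, 88, 87, 88]
0 [np.float64(188.24504770114152), np.float64(190.45372475144094)] 224.27958406184956
-2 [np.float64(190.5943749490465), np.float64(192.85435371032682)] 227.62717458789336
hole pred u 235.77870819826595 267.86456267699464 v 184.21181277457447 214.48076879020596
192 [114, 113, 113, 113, 104, 92, 87, 87, 88, 89, 88, 70, 36, 16, 18, 27, 39, 57, 63, 58, 54, 50, 38, 24, 13, 30, 65, 85, 87, 88, 87, 87, 86, 92, 103, 112, 117, 116, 115, 115]
196 [115, 115, 113, 106, 95, 87, 88, 88, 88, 88, 62, 28, 57, 82, 89, 90, 89, 88, 88, 88, 88, 88, 88, 88, 88, 71, 39, 43, 74, 87, 88, 87, 87, 87, 99, 135, 134, 116, 112, 111]
200 [115, 116, 114, 108, 103, 95, 87, 88, 88, 87, 61, 53, 78, 89, 88, 88, 89, 88, 88, 89, 90, 87, 88, 88, 88, 86, 64, 42, 70, 87, 88, 89, 91, 95, 102, 118, 146, 158, 136, 115
[... 229 characters left out ...]
, 153, 159, 159, 158, 158]
176 [94, 94, 95, 96, 103, 110, 106, 93, 82, 82, 90, 108, 119, 122, 125, 135, 147, 155, 160, 162]
178 [94, 95, 94, 93, 94, 94, 90, 84, 80, 82, 90, 107, 118, 121, 121, 124, 136, 158, 166, 161]
180 [95, 95, 94, 95, 92, 88, 78, 73, 78, 80, 80, 90, 104, 114, 119, 120, 126, 140, 148, 151]
182 [94, 98, 106, 110, 106, 94, 74, 58, 57, 60, 64, 78, 90, 96, 103, 111, 116, 119, 122, 132]
184 [128, 148, 162, 169, 163, 147, 126, 108, 99, 100, 115, 130, 124, 107, 98, 96, 97, 102, 111, 119]
117 [294.253 181.981]
120 [294.311 181.321]
123 [294.369 180.659]
[287.49  162.126]
[121, 79, 46, 38, 37, 36, 38, 47, 69, 85] [152, 152, 149, 127, 87, 49, 37, 37, 37, 37, 41, 50, 51, 43, 37, 36]
```

```bash
python3 - <<'E'
from h import *
s=env.sense();print(s['time'],s['position'],s['contact_force'],s['finger_gap']);print(env.sign_off())
E
```

```text
19.4 [537.43821075 132.93521477 206.70467275] [ 0.4418973   0.1151369  -1.89233814] 0.24847568017543756
the job is handed in; nothing more can be done
None
```

I set the guide level and over the sleeve, then lowered the long ringed probe through the hole. I handed the job in at 19.4 s with the gripper still holding it. The hand-in gives no verdict, so what follows is from my own checks.

- **Guide:** I swung and lowered it by the knob, but the first fit showed the plate still tilted about 0.07 rad. I pushed the knob down with shut fingertips, and the refit gave a tilt of about 0.013 rad and a swivel of about -0.004 rad (limits 0.07). In the last pictures the knob had not moved.
- **Probe position:** It is centred to about 0.7 mm in the wrist picture and about 0.5 mm in the scene picture (limit 4 mm). The ring's middle is at about z = 120 mm, level with the plate top to within about 2 mm (limit 8 mm). The stem looked upright when I checked it just above the plate.
- **Contact:** The force on the tool stayed below about 2 N, roughly the probe's own weight and noise. I saw no sign of the probe touching the guide or sleeve.
- **Other objects:** I did not compare them with the start pictures. No move was planned near them.

**Disagreements:**
- The single-camera estimates differed by 2–4 mm in places.
- The probe sits about 2 mm off the tool axis in the fingers. I corrected for this by comparing it directly with the hole.
- The viewer's 12-picture limit was reached, so the last check used pixel values from the final pictures, not a look at them.

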